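Gauge a steel pin down a row of ring gauges

ROBOT

A 6-joint arm with a two-finger parallel gripper is mounted at the origin on the work surface. World frame = base frame: x ahead of the robot, y to its left, z up, the work surface at z = 0. Lengths are in mm, angles in rad, forces in N, time in s.
With the tool pointing down it reaches from about 225 to 725 mm from the base axis. Payload 3.1 kg.
Tool frame: the origin (TCP) lies at the very end of the fingers, on their centre line; the grasp point (between the pads) lies 19 mm behind it; z points along the fingers, y is the direction in which the jaws open and shut (so a half turn about z gives the same grasp; the last joint's range is limited). The gripper opens to 85 mm and grips with 20 to 120 N. Pads are 22 mm wide; open, the fingers measure 114 mm over their backs; the gripper's body (76 mm by 85 mm) begins 54 mm behind the grasp point. The pads swing forward as they close: fully open they stand 13 mm farther back than shut.
Start: joints at [-1.396, 0.048, 0.099, 1.622, 0, 1.443], TCP at [156.537, -501.112, 231.312] pointing down, gripper open.
Joint ranges: [-2.91, 2.91], [-0.99, 1.94], [-1.21, 1.42], [-2.12, 2.29], [-1.49, 1.47], [-3.14, 3.14]. Speed limits (rad/s): [2.79, 2.79, 3.14, 3.14, 3.14, 3.14].

INTERFACE

Orientations are given as a rotation vector (axis times angle).
In Python, from workcell import manip, snapshot, camera_model gives the robot as it stands.
- The arm moves only by the tool servo_tool, never from a script. Its argument "rows" is a list that holds one entry, the list of rows, each a list of 7 numbers: the shift along the tool's x, y, z in units of 0.04 m (1.0 is 0.04 m), then the turn, a rotation vector about the tool's x, y, z in units of 0.08 rad (1.0 is 0.08 rad), then the closure, from -1 (fully open) to 1 (shut). In form: [[[dx, dy, dz, rx, ry, rz, gripper], ...]]. A call has 1 to 5 rows; each row shifts and turns the pose as measured when the row begins, along the tool's axes as they then stand; what a row does not reach is not made up. A row lasts 1/10 s, in which the tool goes at most 50 mm and 8.59 degrees, less where a joint would pass 70% of its speed; a pose out of reach is approached as far as the arm can. A call with a number of a shift or a turn outside -1 to 1 is refused whole. A call with a gripper value outside its range is refused whole. The fingers move at their own pace and stop on an object; the grip force is fixed at half the most. Time passes only in rows, so rows that do not move let the fingers close. It gives the time, the measured TCP pose, the force and the opening at its end, in the units of the state.
- manip.state(): the state, without advancing time (a new reading comes with each control period).
- snapshot(name): name is "scene" or "top" or "wrist"; returns (picture, depth): 400x640x3 uint8, red, green, blue; 400x640 float32, mm along the optical axis (not along the pixel's ray), 0 where there is no reading.
- camera_model(name): a dict with "fx", "fy", "cx", "cy" (pixels), "distortion" ([k1, k2, p1, p2, k3] as OpenCV has them; the pictures are not rectified), "R" (3x3) and "t" (3): a world point X has camera coordinates R X + t. Camera axes: x right, y down, z forward; pixel columns grow to the right and rows downward; lengths in mm; the calibration is good to about 2 mm. A picture is of the moment at which its call begins: read the wrist's pose just before it. camera_model takes no time and is no camera call; for the wrist camera it gives the pose at the moment of the call.
- manip.job_done(): hands the job in, once; it reports no verdict.
The state is a dict: "t": time; "q": joint angles; "dq": joint speeds; "joint_torque": joint torques, N m; "tool_pos": TCP position; "ee_rot": TCP orientation; "force": force on the tool from outside, world axes, zero at the start; "moment": the same for the moment, N m; "width": finger opening in mm.
Only numpy, scipy, OpenCV 4.12 (cv2) and the standard library are available. Lean on these libraries where they do the work, as an engineer would, in place of code of your own. Each camera call takes 0.05 s, during which the arm holds its last target.

TASK

Take the pin standing in the orange nest by its red grip and try it down the row of brass ring gauges, one after another from the widest: push its shank through each until it shows out underneath, lift it out again and go on, until a ring stops it with its tapered foot resting in the bore under a light push of about 5 N. Then go back to the ring before, the tightest that let it through, and leave the pin standing there fully home, flange flat on the ring, let go of. Never push down on the gauges harder than 14 N (that sinks their sprung carrier 2 mm), and leave the pins in the grey rack and everything else lying about where they are.

Things in the scene. Friction and masses are not known exactly. Their poses are not given: they have to be found in the camera images.
- row_mid (a point): The gauge row: four brass ring gauges in a blue carrier 62 x 280 mm on a fixed dark base 90 x 300 mm. This point is the middle of the row, level with the ring tops, 75 mm above the table and 2 mm above the carrier; y along the row towards the widest ring, z up. The bores are clear 60 mm down.
- gauge (a joint): How far the blue carrier with its rings is pressed down, m; 0 at rest. It rides on springs: it holds still up to about 4 N of push straight down, then sinks 1 mm per 5 N, 6 mm at most, and comes back.
- ring1 (a point): Centre of the top face of ring 1 (the widest, at one end of the row): brass, 44 mm outside, 14 mm thick, straight through bore 23.2 mm wide; z up. The rings stand 50 mm apart in line.
- ring2 (a point): Centre of the top face of ring 2 (the second): brass, 44 mm outside, 14 mm thick, straight through bore 20.2 mm wide; z up. The rings stand 50 mm apart in line.
- ring3 (a point): Centre of the top face of ring 3 (the third): brass, 44 mm outside, 14 mm thick, straight through bore 17.2 mm wide; z up. The rings stand 50 mm apart in line.
- ring4 (a point): Centre of the top face of ring 4 (the narrowest, at the other end): brass, 44 mm outside, 14 mm thick, straight through bore 14.2 mm wide; z up. The rings stand 50 mm apart in line.
- nest_top (a point): The orange nest: a fixed sleeve 44 mm across, 42 mm tall, bore 27 mm, on a 62 mm square foot 6 mm thick. The pin to be gauged stands in it, its flange on the sleeve's rim. This point is the centre of the rim, 42 mm above the table; z up.
- pin_a_grip (a point): Pin A, one of three look-alike steel pins, 82 mm tall, 105 to 182 g. From the top: square red grip 16 x 16 mm, 44 mm tall; dark round flange 34 mm across, 4 mm thick; round shank 34 mm long, 22, 19 or 16 mm thick (one pin of each; looks do not tell, the rings do). This point: centre of the grip, 26 mm above the flange's underside, 60 mm above the foot; x, y square to the grip's faces, z up the pin.
- pin_a_shoulder (a point): Pin A: centre of the flange's underside, where the shank begins; same axes as its grip. The shank tapers to a foot 6 mm thinner; the taper is 3, 9 or 15 mm long (it differs from pin to pin, not known which), so in a ring one size too small the foot sinks in 2 to 11 mm before it wedges.
- pin_b_grip (a point): Pin B, one of three look-alike steel pins, 82 mm tall, 105 to 182 g. From the top: square red grip 16 x 16 mm, 44 mm tall; dark round flange 34 mm across, 4 mm thick; round shank 34 mm long, 22, 19 or 16 mm thick (one pin of each; looks do not tell, the rings do). This point: centre of the grip, 26 mm above the flange's underside, 60 mm above the foot; x, y square to the grip's faces, z up the pin.
- pin_b_shoulder (a point): Pin B: centre of the flange's underside, where the shank begins; same axes as its grip. The shank tapers to a foot 6 mm thinner; the taper is 3, 9 or 15 mm long (it differs from pin to pin, not known which), so in a ring one size too small the foot sinks in 2 to 11 mm before it wedges.
- pin_c_grip (a point): Pin C, one of three look-alike steel pins, 82 mm tall, 105 to 182 g. From the top: square red grip 16 x 16 mm, 44 mm tall; dark round flange 34 mm across, 4 mm thick; round shank 34 mm long, 22, 19 or 16 mm thick (one pin of each; looks do not tell, the rings do). This point: centre of the grip, 26 mm above the flange's underside, 60 mm above the foot; x, y square to the grip's faces, z up the pin.
- pin_c_shoulder (a point): Pin C: centre of the flange's underside, where the shank begins; same axes as its grip. The shank tapers to a foot 6 mm thinner; the taper is 3, 9 or 15 mm long (it differs from pin to pin, not known which), so in a ring one size too small the foot sinks in 2 to 11 mm before it wedges.
- rack: The grey rack, fixed, 150 x 60 mm, with two sleeves like the nest's, 45 mm either side of its middle along its x; the other two pins stand in them. Origin under its middle, on the table; z up.
- carton: White carton, 75 x 60 x 55 mm, loose, a bystander; origin at the centre of its underside.
- driver: Screwdriver, 170 mm, lying loose, a bystander.
- jar: Jar with a blue cap, 56 mm across, 70 mm tall, loose, a bystander; origin at the centre of its underside.
- spare_ring: Loose brass ring 44 mm across, 14 mm thick, not part of the gauge row, a bystander.
- caliper: Caliper, 190 mm, lying loose, a bystander; origin under the middle of its beam.
Not all that is in view belongs to the job. Leave any green or white look-alike of the part that bears pin_b_grip alone.

How it is judged:
By the outcome, as a careful person would: the job done as asked, in the order asked, and still so for the second after the job is handed in, with the robot touching nothing.
It also fails if it takes over 64 s, if anything falls off the work surface, if the arm or the gripper's body presses on something with over 40 N, if the wrist force passes 120 N, or if a joint passes its speed limit or range.

## Working session

There is one attempt and no reset: what is moved stays moved. The work goes in short steps, Python scripts to look and compute and a tool call to move; the robot and the scene stay as the last step left them, time stands still between calls to the robot, and variables do not carry over. Pictures are saved under pics/ and viewed, and the job is handed in when it is done.

Besides the shell and the picture viewer there is one more tool, called after "Emit:" as a command line: name --argument value ..., lists and objects as JSON in quotes. servo_tool: Moves the arm, as the interface text tells. Shifts and turns lie within -1 to 1; 1 stands for 0.04 m of shift or 0.08 rad of turn. Its arguments: {"type":"object","properties":{"rows":{"type":"array"}},"required":["rows"]}

```bash
ls -la; mkdir -p pics; python3 - <<'E'
from workcell import manip, snapshot, camera_model
import cv2,numpy as np
for n in ("scene","top","wrist"):
    m=camera_model(n); p,d=snapshot(n)
    cv2.imwrite(f"pics/{n}0.png",p[:,:,::-1]); np.savez(f"pics/{n}0.npz",p=p,d=d,**{k:np.array(v) for k,v in m.items()})
    print(n,m)
print(manip.state())
E
```

```text
total 12
drwxr-xr-x  3 agent agent 4096 Dec  6 23:57 .
drwxr-xr-x 23 root  root  4096 Dec  6 23:57 ..
drwxr-xr-x  2 agent agent 4096 Dec  6 23:57 pics
scene {'fx': 412.4108843182497, 'fy': 412.4108843182497, 'cx': 321.47051750724944, 'cy': 206.45604972652504, 'distortion': array([0.01475298, 0.        , 0.        , 0.        , 0.        ]), 'R': array([[-0.83038514,  0.55715281, -0.00642429],
       [ 0.44970284,  0.66334421, -0.59811522],
       [-0.32898006, -0.499555  , -0.80138438]]), 't': array([ 429.39422085, -180.01702166, 1202.43946027])}
top {'fx': 363.6201551567301, 'fy': 363.6201551567301, 'cx': 319.06040193403004, 'cy': 200.835895499324, 'distortion': array([0.01433198, 0.        , 0.        , 0.        , 0.        ]), 'R': array([[-0.00543628, -0.9995477 , -0.02957787],
       [-0.9887117 ,  0.00980152, -0.14950952],
       [ 0.1497318 ,  0.02843121, -0.98831779]]), 't': array([  32.05180062,  529.06255588, 1005.29720506])}
wrist {'fx': 326.6966297873706, 'fy': 326.6966297873706, 'cx': 318.8408881848439, 'cy': 197.8443353840181, 'distortion': array([-0.03922214,  0.     
[... 202 characters left out ...]
array([-524.14922988,  -40.31182433,  381.33941925])}
{'t': 0.15, 'q': array([-1.39580950e+00,  4.86216907e-02,  9.79477945e-02,  1.62201603e+00,
       -2.37728548e-05,  1.44298478e+00]), 'dq': array([ 0.00102156, -0.00281998,  0.00340097,  0.00081535, -0.00092209,
        0.00095495]), 'joint_torque': array([ 1.61271648e-03, -3.39259136e+01,  3.20424199e+01,  1.53973413e-02,
       -1.09385255e-04, -1.76113726e-06]), 'tool_pos': array([ 156.44079783, -500.6414636 ,  230.35973449]), 'ee_rot': array([-3.10378516e+00, -4.73534199e-01,  1.07421146e-04]), 'force': array([-0.1454592 ,  0.53483328, -0.49583266]), 'moment': array([-0.02054913, -0.00593921,  0.00127028]), 'width': 85.2253352887643}
```

View pics/scene0.png

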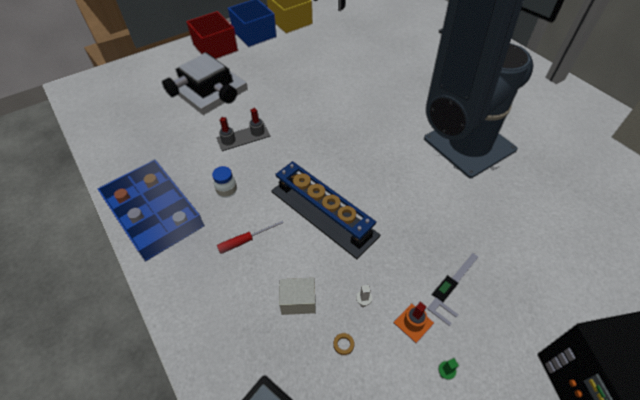

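View pics/top0.png

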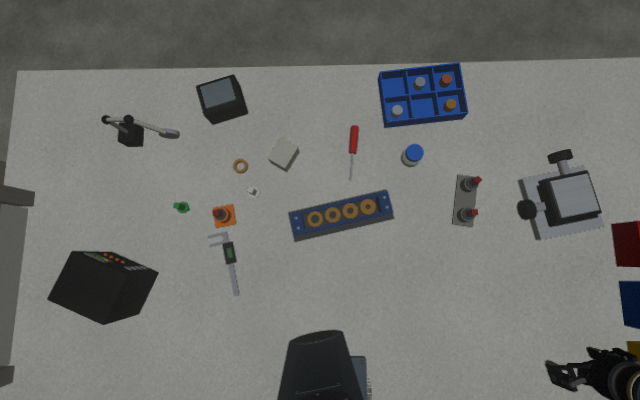

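View pics/wrist0.png

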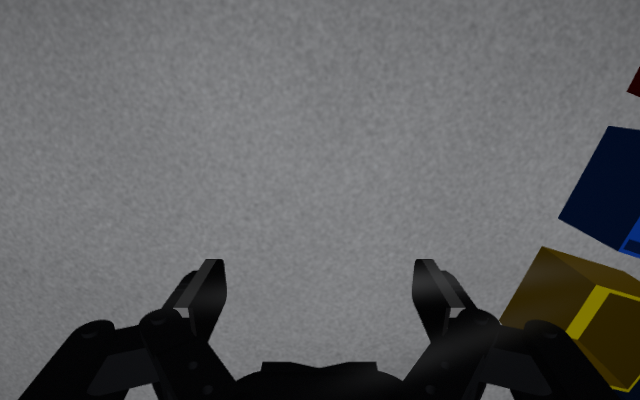

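```bash
cat > h.py <<'E'
import numpy as np,cv2
class Cam:
    def __init__(s,m):
        s.K=np.array([[m['fx'],0,m['cx']],[0,m['fy'],m['cy']],[0,0,1.]]);s.D=np.array(m['distortion'],float);s.R=np.array(m['R']);s.t=np.array(m['t'])
    def ray(s,uv):
        n=cv2.undistortPoints(np.array([[uv]],float),s.K,s.D)[0,0]
        d=s.R.T@np.array([n[0],n[1],1]);return -s.R.T@s.t,d
    def plane(s,uv,z):
        o,d=s.ray(uv);return o+d*(z-o[2])/d[2]
    def proj(s,X):
        return cv2.projectPoints(np.array([X],float),cv2.Rodrigues(s.R)[0],s.t,s.K,s.D)[0][0,0]
def load(f):
    z=np.load(f);return Cam(z),z['p'],z['d']
E
python3 - <<'E'
from h import *
c,p,d=load('pics/top0.npz'); s,q,e=load('pics/scene0.npz')
a=cv2.resize(p[180:250,190:290],None,fx=6,fy=6,interpolation=cv2.INTER_CUBIC)
cv2.imwrite('pics/a.png',a[:,:,::-1])
b=cv2.resize(p[180:250,280:400],None,fx=6,fy=6,interpolation=cv2.INTER_CUBIC)
cv2.imwrite('pics/b.png',b[:,:,::-1])
b=cv2.resize(q[260:385,340:480],None,fx=5,fy=4.6,interpolation=cv2.INTER_CUBIC)
cv2.imwrite('pics/c.png',b[:,:,::-1])
b=cv2.resize(q[150:260,260:390],None,fx=6,fy=5,interpolation=cv2.INTER_CUBIC)
cv2.imwrite('pics/d.png',b[:,:,::-1])
E
```

```text
(no output)
```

View pics/a.png

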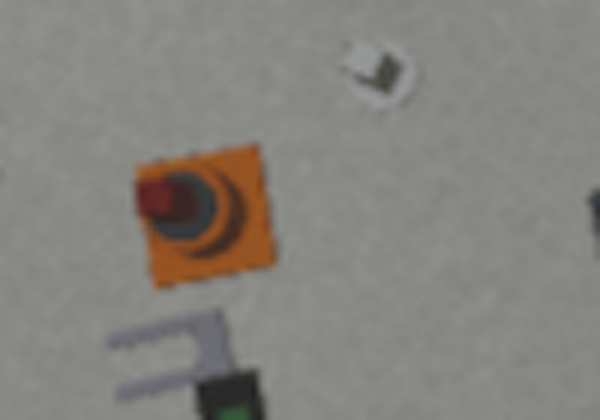

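View pics/b.png

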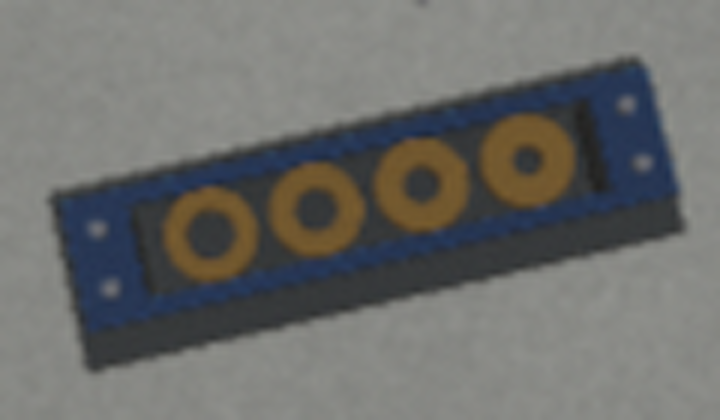

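View pics/c.png

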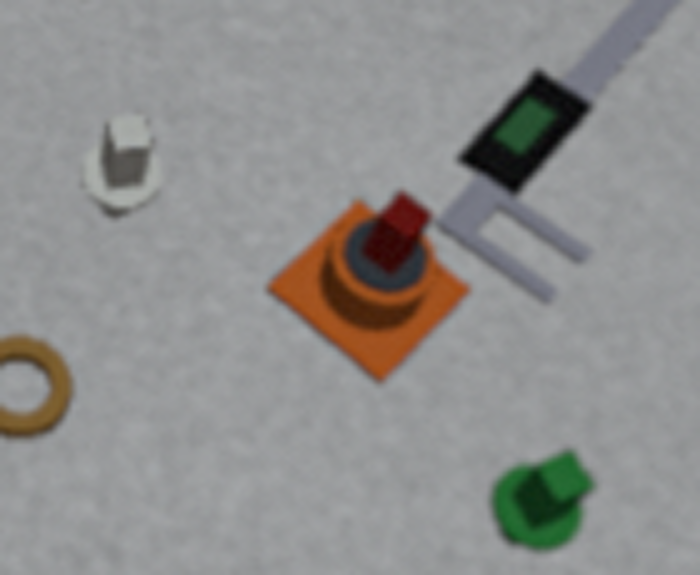

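View pics/d.png

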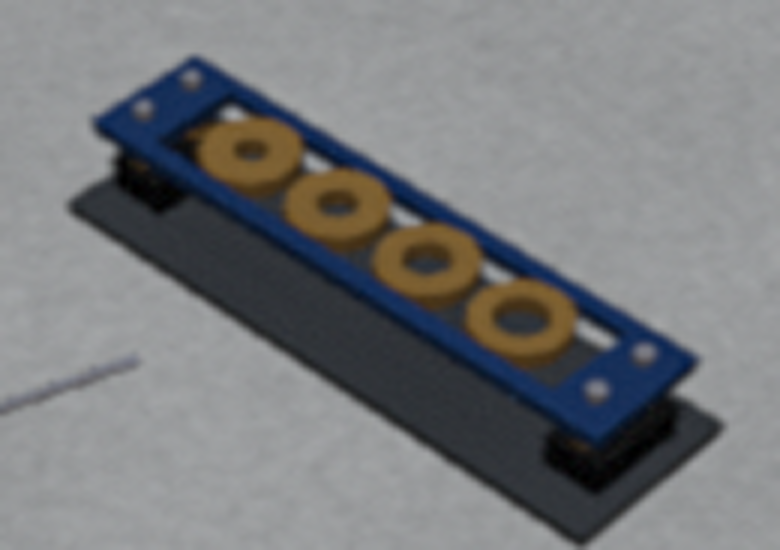

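```bash
cat > m.py <<'E'
from h import *
c,p,d=load('pics/top0.npz'); s,q,e=load('pics/scene0.npz')
hsv=cv2.cvtColor(p,cv2.COLOR_RGB2HSV)
def blobs(cam,img,lo,hi,box,z,amin=20):
    h=cv2.cvtColor(img,cv2.COLOR_RGB2HSV);m=cv2.inRange(h,lo,hi)
    k=np.zeros_like(m);x0,y0,x1,y1=box;k[y0:y1,x0:x1]=m[y0:y1,x0:x1]
    cs,_=cv2.findContours(k,cv2.RETR_EXTERNAL,cv2.CHAIN_APPROX_NONE)
    for C in cs:
        if cv2.contourArea(C)<amin: continue
        M=cv2.moments(C);u=(M['m10']/M['m00'],M['m01']/M['m00'])
        print(np.round(u,1),cv2.contourArea(C),cam.plane(u,z).round(1),np.round(cv2.minAreaRect(C)[2],1))
print('rings top');blobs(c,p,(10,110,60),(25,255,255),(280,180,400,250),75)
print('rings scene');blobs(s,q,(10,110,60),(25,255,255),(270,150,385,250),75)
print('grip top');blobs(c,p,(0,120,40),(5,255,255),(200,195,245,235),90,5)
blobs(c,p,(172,120,40),(180,255,255),(200,195,245,235),90,5)
print('orange top');blobs(c,p,(6,150,90),(16,255,255),(200,195,245,235),6)
print('orange scene');blobs(s,q,(6,150,90),(16,255,255),(380,295,440,345),6)
print(hsv[205:222,212:236,0]);print(hsv[205:222,212:236,2])
E
python3 m.py
```

```text
rings top
[314.7 218.7] 165.5 [474.3  39.3  75. ] 45.0
[332.3 214.6] 166.0 [485.2  -9.3  75. ] 45.0
[349.9 210.5] 166.0 [496.3 -58.1  75. ] 45.0
[367.3 206.3] 167.0 [ 507.4 -106.2   75. ] 45.0
rings scene
[346.6 213.9] 207.5 [474.8  43.4  75. ] 90.0
[316.4 191.7] 580.5 [496.5 -51.9  75. ] 36.3
grip top
[215.5 212.5] 23.0 [492.2 311.   90. ] 90.0
orange top
[226.1 216.7] 228.5 [489.7 305.4   6. ] 80.5
orange scene
[412.5 325.1] 530.5 [498.2 317.9   6. ] 42.7
[[ 38  38  38  38  38  30  42  42  30  23  14  14  14  13  11  12  12  13
   13  13  13  11  42  36]
 [ 40  36  30  36  14  14  17  15  12  12  12  13  14  13  13  12  12  13
   13  13  14  12  25  42]
 [ 16  13  11  11  11  12  14  14  13  13  12  13  12  12  13  12  12  13
   13  13  13  13  20  38]
 [ 17  15  13  12  12  12  13  13  12  11  12  12  12  12  12  12  13  12
   12  13  13  12  17  38]
 [ 15  13  10  10   9   7  10  10  15  17  12  11  13  12  12  12  12  12
   13  13  13  12  15  30]
 [  7   7   5   4   3   1   2   2   3   5  90  12  11  12  12  10  12  12
   13  13  13  12  11  38]
 [  4   2   1   1   1   2   1   
[... 2097 characters left out ...]
03  82  68  75  73  60  54  56  58  58  57  60  58 118 128  91  75
   84 125 149 149 130 126]
 [133 130 109  69  50  53  53  52  55  56  57  57  57  86 131 120  80  74
   83 125 149 149 129 123]
 [138 141 120  78  55  57  57  57  56  56  56  57  59 112 138 108  72  72
   99 136 149 148 130 123]
 [138 131 130 109  71  57  60  60  59  59  58  62 105 139 129  90  73  72
  115 146 149 150 138 131]
 [140 134 131 131 119  88  62  58  59  57  68 109 139 131  97  73  70  85
  128 149 149 149 146 134]
 [140 139 138 136 139 134 128 127 126 125 128 134 120  91  71  68  85 118
  144 149 149 150 149 129]
 [140 140 144 144 146 149 142 130 126 125 114  98  79  66  66  83 119 143
  149 149 150 149 148 124]]
```

```bash
python3 - <<'E'
from h import *
c,p,d=load('pics/top0.npz'); s,q,e=load('pics/scene0.npz')
C=[s.plane((340+x/5-.4,260+y/4.6-.4),90)[:2] for x,y in [(401,192),(432,215),(414,241),(384,220)]]
print(np.round(C,1),np.mean(C,0))
for i in range(4): v=C[(i+1)%4]-C[i];print(np.hypot(*v),np.degrees(np.arctan2(v[1],v[0])))
from workcell import manip
st=manip.state();R=cv2.Rodrigues(st['ee_rot'])[0];print(R.round(3))
w,_,_=load('pics/wrist0.npz')
print('cam in tool',R.T@(-w.R.T@w.t-st['tool_pos']),'cam axes in tool\n',(w.R@R).round(3))
E
```

```text
[[487.  305.5]
 [484.  320.1]
 [497.7 324.8]
 [501.1 311.3]] [492.45645253 315.39662164]
14.909902789825566 101.64644930491912
14.535412598560212 19.08136975134386
13.958137536946575 -76.0208605528885
15.24892612536005 -157.6038466198745
[[ 0.955  0.298 -0.   ]
 [ 0.298 -0.955  0.002]
 [ 0.    -0.002 -1.   ]]
cam in tool [  80.81741041    0.18011879 -143.33082629] cam axes in tool
 [[ 0.001  1.     0.   ]
 [-0.95   0.001 -0.312]
 [-0.312 -0.     0.95 ]]
```

```bash
cat > plan.py <<'E'
import sys
from h import *
from scipy.spatial.transform import Rotation as Ro
from workcell import manip
def show(st):
    R=Ro.from_rotvec(st['ee_rot']).as_matrix()
    print('t %.2f pos %s yaw %.2f tilt %s F %s w %.1f q %s'%(st['t'],np.round(st['tool_pos'],2),np.degrees(np.arctan2(R[1,0],R[0,0])),np.round(R[:2,2],4),np.round(st['force'],1),st['width'],np.round(st['q'],2)))
def plan(xyz,yaw,smax=0.9,rmax=1.0,dirn=0,n=None):
    st=manip.state();show(st)
    P=np.array(st['tool_pos']);R=Ro.from_rotvec(st['ee_rot'])
    y=np.radians(yaw);T=Ro.from_matrix(np.array([[np.cos(y),np.sin(y),0],[np.sin(y),-np.cos(y),0],[0,0,-1.]]))
    v=(R.inv()*T).as_rotvec()
    if dirn and np.sign(v[2])!=dirn: v=v-v/np.linalg.norm(v)*2*np.pi
    D=np.array(xyz)-P
    N=n or int(np.ceil(max(np.linalg.norm(D)/40/smax,np.abs(v).max()/.08/rmax,1)))
    for i in range(N):
        Ri=R*Ro.from_rotvec(v*i/N)
        print(np.round(np.r_[Ri.inv().apply(D/N)/40,v/N/.08],3).tolist(),end=';\n' if i%5==4 else ' ')
    print()
if __name__=='__main__':
    a=[float(x) for x in sys.argv[1:]]
    plan(a[:3],a[3],dirn=a[4] if len(a)>4 else 0,n=int(a[5]) if len(a)>5 else None)
E
python3 plan.py 491 313 195 197 -1
```

```text
t 0.15 pos [ 156.44 -500.64  230.36] yaw 17.35 tilt [-0.0004  0.0019] F [-0.1  0.5 -0.5] w 85.2 q [-1.4   0.05  0.1   1.62 -0.    1.44]
[0.351, -0.423, 0.023, 0.0, -0.001, -0.98] [0.383, -0.394, 0.023, 0.0, -0.001, -0.98] [0.413, -0.363, 0.023, 0.0, -0.001, -0.98] [0.44, -0.33, 0.023, 0.0, -0.001, -0.98] [0.465, -0.294, 0.023, 0.0, -0.001, -0.98];
[0.486, -0.257, 0.023, 0.0, -0.001, -0.98] [0.505, -0.218, 0.023, 0.0, -0.001, -0.98] [0.52, -0.178, 0.023, 0.0, -0.001, -0.98] [0.533, -0.136, 0.023, 0.0, -0.001, -0.98] [0.542, -0.094, 0.023, 0.0, -0.001, -0.98];
[0.547, -0.052, 0.023, 0.0, -0.001, -0.98] [0.55, -0.009, 0.023, 0.0, -0.001, -0.98] [0.549, 0.035, 0.023, 0.0, -0.001, -0.98] [0.544, 0.077, 0.023, 0.0, -0.001, -0.98] [0.537, 0.12, 0.022, 0.0, -0.001, -0.98];
[0.526, 0.161, 0.022, 0.0, -0.001, -0.98] [0.511, 0.202, 0.022, 0.0, -0.001, -0.98] [0.494, 0.242, 0.022, 0.0, -0.001, -0.98] [0.474, 0.279, 0.022, 0.0, -0.001, -0.98] [0.45, 0.316, 0.022, 0.0, -0.001, -0.98];
[0.424, 0.35, 0.022, 0.0, -0.001, -0.98] [0.395, 0.382, 0.022, 0.0, -0.001, -0.98] [0.364, 0.412, 0.022, 0.0, -0.001, -0.98] [0.331, 0.439, 0.022, 0.0, -0.001, -0.98] [0.295, 0.464, 0.022, 0.0, -0.001, -0.98];
[0.258, 0.485, 0.022, 0.0, -0.001, -0.98] [0.219, 0.504, 0.022, 0.0, -0.001, -0.98] [0.179, 0.52, 0.022, 0.0, -0.001, -0.98] [0.138, 0.532, 0.022, 0.0, -0.001, -0.98] [0.096, 0.541, 0.022, 0.0, -0.001, -0.98];
[0.053, 0.547, 0.022, 0.0, -0.001, -0.98] [0.01, 0.55, 0.022, 0.0, -0.001, -0.98] [-0.033, 0.549, 0.022, 0.0, -0.001, -0.98] [-0.076, 0.545, 0.022, 0.0, -0.001, -0.98] [-0.118, 0.537, 0.022, 0.0, -0.001, -0.98];
[-0.16, 0.526, 0.022, 0.0, -0.001, -0.98] [-0.201, 0.512, 0.022, 0.0, -0.001, -0.98] [-0.24, 0.495, 0.022, 0.0, -0.001, -0.98] [-0.278, 0.474, 0.022, 0.0, -0.001, -0.98] [-0.314, 0.451, 0.022, 0.0, -0.001, -0.98];
```

Emit:
servo_tool --rows '[[[0.35,-0.42,0,0,0,-1,-1],[0.38,-0.39,0,0,0,-1,-1],[0.41,-0.36,0,0,0,-1,-1],[0.44,-0.33,0,0,0,-1,-1],[0.47,-0.29,0,0,0,-1,-1]]]'

```text
t: 0.65
tool_pos: [197.3, -396.7, 227.0]
ee_rot: [-2.937, -1.095, -0.001]
force: [-0.6, -0.2, 0.2]
width: 85.2
```

```bash
python3 plan.py 491 313 195 197 -1
```

```text
t 0.65 pos [ 197.27 -396.73  227.01] yaw 40.91 tilt [-0.0019  0.007 ] F [-0.6 -0.2  0.2] w 85.2 q [-1.26 -0.16 -0.11  1.63  0.    1.17]
[0.49, -0.246, 0.026, 0.001, -0.003, -0.973] [0.508, -0.207, 0.026, 0.001, -0.003, -0.973] [0.523, -0.167, 0.026, 0.001, -0.003, -0.973] [0.534, -0.125, 0.026, 0.001, -0.003, -0.973] [0.542, -0.083, 0.025, 0.001, -0.003, -0.973];
[0.547, -0.041, 0.025, 0.001, -0.003, -0.973] [0.549, 0.002, 0.025, 0.001, -0.003, -0.973] [0.547, 0.044, 0.025, 0.001, -0.003, -0.973] [0.542, 0.087, 0.025, 0.001, -0.003, -0.973] [0.533, 0.128, 0.025, 0.001, -0.003, -0.973];
[0.522, 0.17, 0.025, 0.001, -0.003, -0.973] [0.507, 0.21, 0.024, 0.001, -0.003, -0.973] [0.489, 0.248, 0.024, 0.001, -0.003, -0.973] [0.468, 0.286, 0.024, 0.001, -0.003, -0.973] [0.445, 0.321, 0.024, 0.001, -0.003, -0.973];
[0.418, 0.355, 0.024, 0.001, -0.003, -0.973] [0.39, 0.386, 0.024, 0.001, -0.003, -0.973] [0.358, 0.415, 0.023, 0.001, -0.003, -0.973] [0.325, 0.442, 0.023, 0.001, -0.003, -0.973] [0.29, 0.466, 0.023, 0.001, -0.003, -0.973];
[0.252, 0.487, 0.023, 0.001, -0.003, -0.973] [0.214, 0.505, 0.023, 0.001, -0.003, -0.973] [0.174, 0.52, 0.023, 0.001, -0.003, -0.973] [0.133, 0.532, 0.023, 0.001, -0.003, -0.973] [0.091, 0.541, 0.023, 0.001, -0.003, -0.973];
[0.049, 0.546, 0.023, 0.001, -0.003, -0.973] [0.006, 0.549, 0.023, 0.001, -0.003, -0.973] [-0.036, 0.547, 0.023, 0.001, -0.003, -0.973] [-0.079, 0.543, 0.023, 0.001, -0.003, -0.973] [-0.121, 0.535, 0.023, 0.001, -0.003, -0.973];
[-0.162, 0.524, 0.023, 0.001, -0.003, -0.973] [-0.202, 0.51, 0.023, 0.001, -0.003, -0.973] [-0.241, 0.493, 0.023, 0.001, -0.003, -0.973] [-0.279, 0.472, 0.023, 0.001, -0.003, -0.973] [-0.315, 0.449, 0.023, 0.001, -0.003, -0.973];
```

Emit:
servo_tool --rows '[[[0.49,-0.25,0,0,0,-1,-1],[0.51,-0.21,0,0,0,-1,-1],[0.52,-0.17,0,0,0,-1,-1],[0.53,-0.13,0,0,0,-1,-1],[0.54,-0.08,0,0,0,-1,-1]]]'

```text
t: 1.15
tool_pos: [238.3, -289.3, 225.7]
ee_rot: [-2.644, -1.677, -0.005]
force: [-0.3, -0.0, -0.7]
width: 85.5
```

Emit:
servo_tool --rows '[[[0.55,-0.04,0,0,0,-1,-1],[0.55,0,0,0,0,-1,-1],[0.55,0.04,0,0,0,-1,-1],[0.54,0.08,0,0,0,-1,-1],[0.53,0.13,0,0,0,-1,-1]]]'

```text
t: 1.65
tool_pos: [276.5, -181.0, 225.1]
ee_rot: [-2.24, -2.186, -0.009]
force: [0.9, 0.4, 0.1]
width: 85.3
```

Emit:
servo_tool --rows '[[[0.52,0.17,0,0,0,-1,-1],[0.51,0.21,0,0,0,-1,-1],[0.49,0.25,0,0,0,-1,-1],[0.47,0.29,0,0,0,-1,-1],[0.45,0.32,0,0,0,-1,-1]]]'

```text
t: 2.15
tool_pos: [312.1, -71.8, 225.0]
ee_rot: [-1.74, -2.602, -0.013]
force: [0.0, 0.5, 0.1]
width: 85.6
```

```bash
python3 plan.py 491 313 195 197 -1
```

```text
t 2.15 pos [312.08 -71.8  224.97] yaw 112.44 tilt [-0.0048  0.0133] F [0.  0.5 0.1] w 85.6 q [-0.45 -0.48 -0.36  1.71  0.01  0.73]
[0.378, 0.411, 0.045, 0.007, -0.007, -0.971] [0.345, 0.439, 0.045, 0.007, -0.007, -0.971] [0.309, 0.464, 0.044, 0.007, -0.007, -0.971] [0.273, 0.487, 0.044, 0.007, -0.007, -0.971] [0.234, 0.507, 0.043, 0.007, -0.007, -0.971];
[0.194, 0.523, 0.043, 0.007, -0.007, -0.971] [0.153, 0.537, 0.042, 0.007, -0.007, -0.971] [0.111, 0.547, 0.042, 0.007, -0.007, -0.971] [0.068, 0.554, 0.042, 0.007, -0.007, -0.971] [0.025, 0.558, 0.041, 0.007, -0.007, -0.971];
[-0.019, 0.558, 0.041, 0.007, -0.007, -0.971] [-0.062, 0.555, 0.041, 0.007, -0.007, -0.971] [-0.105, 0.548, 0.04, 0.007, -0.007, -0.971] [-0.147, 0.539, 0.04, 0.007, -0.007, -0.971] [-0.188, 0.526, 0.04, 0.007, -0.007, -0.971];
[-0.228, 0.509, 0.04, 0.007, -0.007, -0.971] [-0.267, 0.49, 0.04, 0.007, -0.007, -0.971] [-0.304, 0.468, 0.04, 0.007, -0.007, -0.971] [-0.34, 0.443, 0.039, 0.007, -0.007, -0.971]
```

Emit:
servo_tool --rows '[[[0.38,0.41,0.05,0,0,-1,-1],[0.35,0.44,0.05,0,0,-1,-1],[0.31,0.46,0.05,0,0,-1,-1],[0.27,0.49,0.05,0,0,-1,-1],[0.23,0.51,0.05,0,0,-1,-1]]]'

```text
t: 2.65
tool_pos: [358.5, 35.1, 215.0]
ee_rot: [-1.164, -2.908, -0.016]
force: [-0.1, -0.1, -0.3]
width: 85.6
```

Emit:
servo_tool --rows '[[[0.19,0.52,0.05,0,0,-1,-1],[0.15,0.54,0.05,0,0,-1,-1],[0.11,0.55,0.05,0,0,-1,-1],[0.07,0.55,0.05,0,0,-1,-1],[0.03,0.56,0.05,0,0,-1,-1]]]'

```text
t: 3.15
tool_pos: [401.5, 143.1, 203.9]
ee_rot: [-0.535, -3.086, -0.017]
force: [-0.6, -0.8, 0.1]
width: 85.0
```

Emit:
servo_tool --rows '[[[-0.02,0.56,0.05,0,0,-1,-1],[-0.06,0.56,0.05,0,0,-1,-1],[-0.1,0.55,0.05,0,0,-1,-1],[-0.15,0.54,0.05,0,0,-1,-1],[-0.19,0.53,0.05,0,0,-1,-1]]]'

```text
t: 3.65
tool_pos: [441.2, 252.6, 192.0]
ee_rot: [0.117, -3.129, -0.017]
force: [0.5, -0.3, 0.8]
width: 85.6
```

```bash
python3 plan.py 491 313 195 197 -1
```

```text
t 3.65 pos [441.22 252.58 191.99] yaw -175.72 tilt [-0.011   0.0104] F [ 0.5 -0.3  0.8] w 85.6 q [ 0.38  0.   -0.02  1.55  0.01  0.3 ]
[-0.451, 0.471, -0.024, 0.051, -0.037, -0.925] [-0.485, 0.437, -0.025, 0.051, -0.037, -0.925] [-0.516, 0.4, -0.025, 0.051, -0.037, -0.925]
```

Emit:
servo_tool --rows '[[[-0.45,0.47,0,0.05,-0.04,-0.92,-1],[-0.48,0.44,0,0.05,-0.04,-0.92,-1],[-0.52,0.4,0,0.05,-0.04,-0.92,-1],[0,0,0,0,0,0,-1]]]'

```text
t: 4.05
tool_pos: [491.2, 317.7, 188.2]
ee_rot: [0.483, -3.1, 0.001]
force: [0.5, -0.9, -0.8]
width: 85.4
```

```bash
cat > wr.py <<'E'
import sys
from plan import *
from workcell import snapshot,camera_model
n=sys.argv[1];st=manip.state();m=camera_model('wrist');p,d=snapshot('wrist')
cv2.imwrite(f"pics/{n}.png",p[:,:,::-1]); np.savez(f"pics/{n}.npz",p=p,d=d,pos=st['tool_pos'],rot=st['ee_rot'],**{k:np.array(v) for k,v in m.items()})
show(st)
E
python3 wr.py w1
```

```text
t 4.05 pos [491.17 317.7  188.18] yaw -162.29 tilt [-0.0035 -0.0015] F [ 0.5 -0.9 -0.8] w 85.4 q [0.46 0.2  0.18 1.56 0.   0.15]
```

View pics/w1.png

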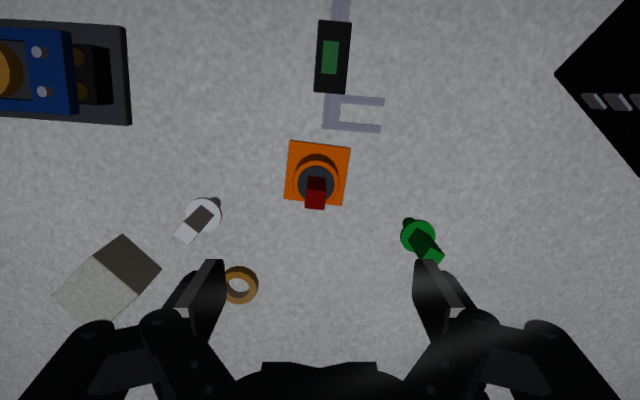

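```bash
python3 - <<'E'
from h import *
c,p,d=load('pics/w1.npz')
x0,y0=270,125
a=cv2.resize(p[y0:y0+100,x0:x0+100],None,fx=6,fy=6,interpolation=cv2.INTER_CUBIC)
cv2.imwrite('pics/e.png',a[:,:,::-1])
h=cv2.cvtColor(p,cv2.COLOR_RGB2HSV)
red=(((h[...,0]<6)|(h[...,0]>172))&(h[...,1]>120))
red[:125]=0;red[225:]=0;red[:,:280]=0;red[:,360:]=0
print(np.unique(h[...,2][red],return_counts=True))
m=(red&(h[...,2]>110)).astype(np.uint8)
C=max(cv2.findContours(m,cv2.RETR_EXTERNAL,cv2.CHAIN_APPROX_NONE)[0],key=cv2.contourArea)
r=cv2.minAreaRect(C);print(r);B=cv2.boxPoints(r);W=np.array([c.plane(b,90) for b in B]);print(W.round(1))
M=cv2.moments(C);print(c.plane((M['m10']/M['m00'],M['m01']/M['m00']),90))
for i in range(4):
  v=W[(i+1)%4]-W[i];print(np.hypot(*v[:2]).round(1),np.degrees(np.arctan2(v[1],v[0])).round(1))
E
```

```text
(array([ 30,  31,  32,  33,  34,  35,  36,  37,  38,  42,  43,  49,  50,
        53,  54,  55,  57,  58,  59,  62,  64,  65,  67,  68,  69,  70,
        71,  72,  73,  74,  75,  76,  77,  78,  79,  80,  81,  82,  83,
        84,  85,  86,  87,  88,  90,  91,  92,  94,  95, 102], dtype=uint8), array([  1,   5,  16, 115,  87,  10,   3,   3,   2,   1,   2,   2,   1,
         1,   1,   2,   1,   1,   1,   2,   2,   1,   2,   2,   1,   3,
         2,   3,   4,   1,   3,   1,   1,   1,   3,   6,   2,  58, 185,
        62,  12,   4,   3,   1,   2,   3,   2,   1,   1,   1]))Traceback (most recent call last):
  File "<stdin>", line 11, in <module>
ValueError: max() iterable argument is empty
```

View pics/e.png

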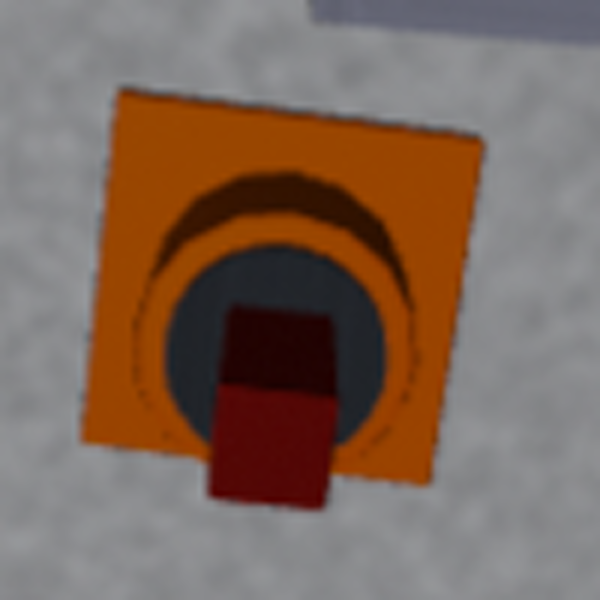

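Red grip with its bright top face at crop (272,445), i.e. image (315,199), dark flange, orange nest: this is the pin.

```bash
cat > grip.py <<'E'
import sys
from h import *
def grip(f,z=90,box=(280,125,360,225),thr=60):
    c,p,d=load(f)
    h=cv2.cvtColor(p,cv2.COLOR_RGB2HSV)
    red=(((h[...,0]<6)|(h[...,0]>172))&(h[...,1]>120)&(h[...,2]>thr)).astype(np.uint8)
    m=np.zeros_like(red);x0,y0,x1,y1=box;m[y0:y1,x0:x1]=red[y0:y1,x0:x1]
    C=max(cv2.findContours(m,cv2.RETR_EXTERNAL,cv2.CHAIN_APPROX_NONE)[0],key=cv2.contourArea)
    r=cv2.minAreaRect(C);B=cv2.boxPoints(r);W=np.array([c.plane(b,z) for b in B])
    M=cv2.moments(C);print('px',r,'grip',c.plane((M['m10']/M['m00'],M['m01']/M['m00']),z).round(1))
    for i in range(4):
      v=W[(i+1)%4]-W[i];print(np.hypot(*v[:2]).round(1),np.degrees(np.arctan2(v[1],v[0])).round(1))
if __name__=='__main__': grip(sys.argv[1],float(sys.argv[2]))
E
python3 grip.py pics/w1.npz 90
python3 - <<'E'
from h import *
c,p,d=load('pics/w1.npz')
h=cv2.cvtColor(p,cv2.COLOR_RGB2HSV);m=cv2.inRange(h,(6,150,60),(18,255,255));m[:130]=0;m[215:]=0;m[:,:275]=0;m[:,:]*=1;m[:,360:]=0
C=max(cv2.findContours(m,cv2.RETR_EXTERNAL,cv2.CHAIN_APPROX_NONE)[0],key=cv2.contourArea)
r=cv2.minAreaRect(C);W=np.array([c.plane(b,6) for b in cv2.boxPoints(r)]);print('foot',W.mean(0),W.round(1))
# flange ellipse: center crop (276,348)->; px edges left/right 165..387
for z in (46,):
  print('flange', c.plane((270+(165+387)/12-.4,125+348/6-.4),z), c.plane((270+165/6-.4,125+348/6-.4),z)-c.plane((270+387/6-.4,125+348/6-.4),z))
print(d[195:205,312:320].round(0)[::4], (c.R@np.array([491,317,90])+c.t)[2])
E
```

```text
px ((314.71954345703125, 199.02439880371094), (19.988109588623047, 18.883790969848633), 6.340191841125488) grip [492.7 314.8  90. ]
15.5 -169.0
15.4 101.1
15.5 12.0
15.7 -79.0
foot [492.95704714 314.96724997   6.        ] [[529.  288.9   6. ]
 [467.8 279.5   6. ]
 [457.  339.2   6. ]
 [518.  352.2   6. ]]
flange [491.54565454 314.54823634  46.        ] [ 10.223717   -31.94136385   0.        ]
[[253. 253. 253. 253. 253. 254. 253. 253.]
 [253. 253. 254. 253. 254. 255. 253. 254.]
 [254. 253. 256. 255. 254. 255. 255. 255.]] 254.26041945561298
```

```bash
python3 plan.py 492.7 314.8 105 191.5 0 4
```

```text
t 4.10 pos [490.21 316.57 188.39] yaw -162.38 tilt [-0.0047 -0.0026] F [-0.8  0.7 -0.6] w 85.0 q [ 0.46  0.2   0.18  1.56 -0.    0.15]
[-0.014, -0.015, 0.521, -0.004, -0.016, 0.334] [-0.014, -0.015, 0.521, -0.004, -0.016, 0.334] [-0.014, -0.014, 0.521, -0.004, -0.016, 0.334] [-0.013, -0.014, 0.521, -0.004, -0.016, 0.334]
```

Emit:
servo_tool --rows '[[[-0.014,-0.015,0.5,0,-0.016,0.33,0],[-0.014,-0.015,0.5,0,-0.016,0.33,0],[-0.014,-0.015,0.5,0,-0.016,0.33,0],[-0.014,-0.015,0.5,0,-0.016,0.33,0],[0,0,0,0,0,0,0]]]'

```text
t: 4.6
tool_pos: [490.6, 311.5, 106.7]
ee_rot: [0.302, -3.126, 0.005]
force: [-0.7, -0.9, -0.8]
width: 42.8
```

```bash
python3 wr.py w2; python3 plan.py 492.7 314.8 52 191.5 0 3
```

```text
t 4.60 pos [490.59 311.47 106.67] yaw -168.97 tilt [-0.0012 -0.0032] F [-0.7 -0.9 -0.8] w 42.8 q [ 0.45  0.2   0.02  1.39 -0.    0.26]
t 4.65 pos [491.44 311.88 108.46] yaw -168.93 tilt [ 0.0011 -0.0022] F [-0.5  0.4 -0.6] w 42.6 q [ 0.45  0.2   0.03  1.39 -0.    0.26]
[-0.015, 0.023, 0.47, -0.01, 0.003, -0.032] [-0.015, 0.023, 0.47, -0.01, 0.003, -0.032] [-0.015, 0.022, 0.47, -0.01, 0.003, -0.032]
```

View pics/w2.png

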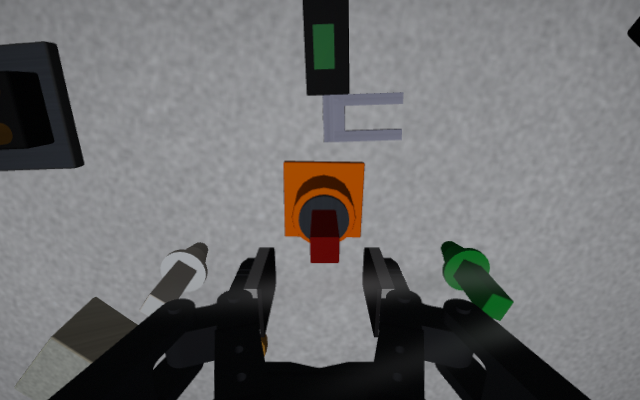

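```bash
python3 -c "
from grip import grip
grip('pics/w2.npz',90,(290,200,360,275))"
```

```text
px ((324.0, 249.5), (25.0, 28.0), 90.0) grip [492.9 314.9  90. ]
15.0 101.1
15.1 12.2
15.5 -78.9
15.1 -169.4
```

Emit:
servo_tool --rows '[[[-0.015,0.023,0.4,0,0,-0.03,0],[-0.015,0.023,0.4,0,0,-0.03,0],[-0.015,0.023,0.4,0,0,0,0],[0,0,0,0,0,0,0]]]'

```text
t: 5.05
tool_pos: [495.1, 315.4, 62.8]
ee_rot: [-0.31, 3.118, 0.001]
force: [-0.8, 0.8, -0.6]
width: 42.6
```

```bash
python3 plan.py 492.8 314.8 51.5 191.4 0 1
```

```text
t 5.05 pos [495.13 315.4   62.82] yaw -168.65 tilt [0.0081 0.0012] F [-0.8  0.8 -0.6] w 42.6 q [ 0.45  0.23 -0.04  1.3  -0.    0.26]
[0.062, -0.003, 0.283, -0.005, 0.103, -0.01]
```

Emit:
servo_tool --rows '[[[0.05,0,0.2,0,0.1,0,0],[0,0,0,0,0,0,0]]]'

```text
t: 5.25
tool_pos: [493.7, 315.2, 55.7]
ee_rot: [-0.311, 3.125, 0.0]
force: [-0.7, 0.2, 0.2]
width: 42.5
```

```bash
python3 plan.py 492.8 314.8 51.5 191.4 0 1
```

```text
t 5.25 pos [493.72 315.22  55.67] yaw -168.64 tilt [0.0014 0.0003] F [-0.7  0.2  0.2] w 42.5 q [ 0.45  0.24 -0.04  1.29 -0.    0.26]
[0.025, -0.006, 0.104, 0.0, 0.018, -0.008]
```

Emit:
servo_tool --rows '[[[0.025,0,0.1,0,0.02,0,0],[0,0,0,0,0,0,0.3],[0,0,0,0,0,0,1],[0,0,0,0,0,0,1],[0,0,0,0,0,0,1]]]'

```text
t: 5.75
tool_pos: [494.3, 315.8, 53.9]
ee_rot: [-0.311, 3.122, 0.002]
force: [-0.4, -0.3, -1.1]
width: 15.3
```

```bash
python3 wr.py w3; python3 plan.py 492.8 314.8 51.5 191.4 0 1
```

```text
t 5.75 pos [494.34 315.77  53.9 ] yaw -168.63 tilt [0.0036 0.0018] F [-0.4 -0.3 -1.1] w 15.3 q [ 0.45  0.24 -0.05  1.28  0.    0.26]
t 5.80 pos [494.34 315.75  53.9 ] yaw -168.63 tilt [0.0036 0.0018] F [-0.9 -0.7 -1.1] w 14.9 q [ 0.45  0.24 -0.05  1.28 -0.    0.26]
[0.043, -0.016, 0.06, 0.013, 0.049, -0.007]
```

View pics/w3.png

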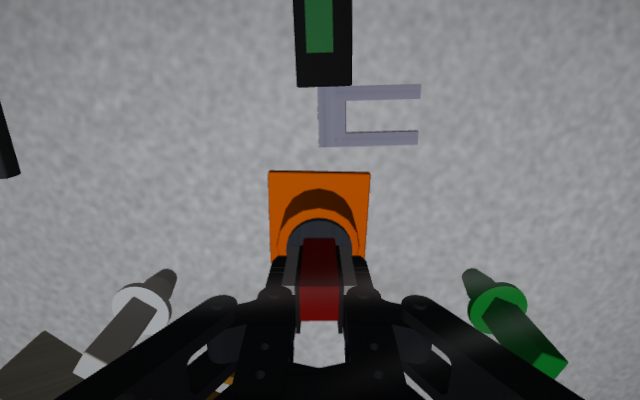

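```bash
python3 -c "
from grip import grip
grip('pics/w3.npz',90,(290,230,350,330))"; python3 -c "
import cv2,numpy as np
p=np.load('pics/w3.npz')['p'];cv2.imwrite('pics/f.png',cv2.resize(p[220:340,260:380],None,fx=5,fy=5,interpolation=2)[:,:,::-1])"
```

```text
px ((319.0, 303.0), (34.0, 40.0), 90.0) grip [493.1 315.3  90. ]
15.2 101.4
15.7 12.6
15.9 -78.6
15.7 -169.8
```

View pics/f.png

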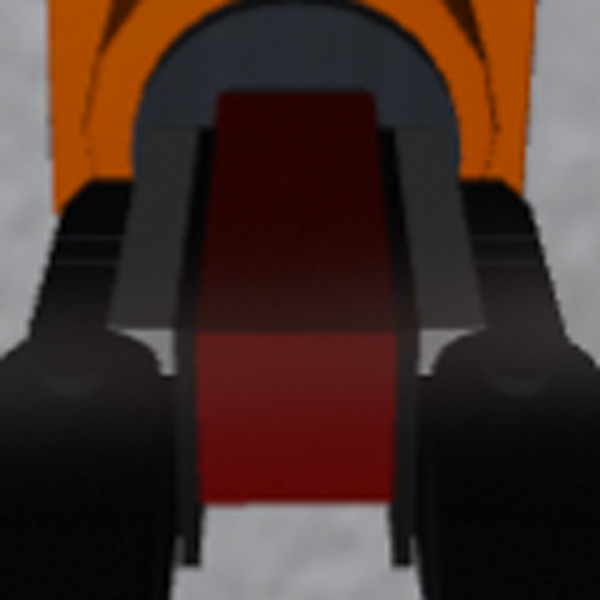

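Emit:
servo_tool --rows '[[[0.03,0,-0.3,0,0.03,0,1],[0,0,-0.5,0,0,0,1],[0,0,-0.5,0,0,0,1],[0,0,-0.6,0,0,0,1],[0,0,-0.6,0,0,0,1]]]'

```text
t: 6.3
tool_pos: [488.9, 313.5, 153.6]
ee_rot: [0.31, -3.116, 0.005]
force: [-0.0, 0.0, -1.1]
width: 15.3
```

```bash
python3 plan.py 474 110 165 191.4 0 6
```

```text
t 6.30 pos [488.89 313.5  153.64] yaw -168.63 tilt [-0.01  -0.004] F [-0.   0.  -1.1] w 15.3 q [0.45 0.2  0.11 1.49 0.   0.26]
[0.228, -0.819, -0.043, -0.004, -0.022, -0.001] [0.228, -0.819, -0.044, -0.004, -0.022, -0.001] [0.228, -0.819, -0.045, -0.004, -0.022, -0.001] [0.228, -0.819, -0.045, -0.004, -0.022, -0.001] [0.228, -0.819, -0.046, -0.004, -0.022, -0.001];
[0.228, -0.819, -0.047, -0.004, -0.022, -0.001]
```

Emit:
servo_tool --rows '[[[0.23,-0.82,-0.04,0,-0.02,0,1],[0.23,-0.82,-0.04,0,-0.02,0,1],[0.23,-0.82,-0.04,0,-0.02,0,1],[0.23,-0.82,-0.04,0,-0.02,0,1],[0.23,-0.82,-0.04,0,-0.02,0,1]]]'

```text
t: 6.8
tool_pos: [479.9, 144.3, 172.5]
ee_rot: [-0.324, 3.111, 0.005]
force: [1.0, -1.5, -1.6]
width: 15.3
```

Emit:
servo_tool --rows '[[[0.1,-0.6,0,0,0,0,1],[0,0,0,0,0,0,1],[0,0,0,0,0,0,1]]]'

```text
t: 7.1
tool_pos: [480.8, 115.4, 176.0]
ee_rot: [-0.314, 3.109, 0.003]
force: [-0.2, 0.9, -1.3]
width: 15.2
```

```bash
python3 wr.py w4; python3 plan.py 474 110 165 191.4 0 6
```

```text
t 7.10 pos [480.84 115.43 175.97] yaw -168.47 tilt [0.0168 0.0038] F [-0.2  0.9 -1.3] w 15.2 q [ 0.1  -0.06 -0.11  1.5   0.   -0.1 ]
t 7.15 pos [480.95 115.55 176.02] yaw -168.43 tilt [0.017  0.0033] F [ 0.5 -0.8 -2. ] w 15.0 q [ 0.1  -0.06 -0.11  1.5   0.   -0.1 ]
[0.034, -0.017, 0.045, -0.0, 0.036, 0.006] [0.034, -0.017, 0.045, -0.0, 0.036, 0.006] [0.034, -0.017, 0.046, -0.0, 0.036, 0.006] [0.033, -0.017, 0.046, -0.0, 0.036, 0.006] [0.033, -0.017, 0.046, -0.0, 0.036, 0.006];
[0.033, -0.017, 0.046, -0.0, 0.036, 0.006]
```

View pics/w4.png

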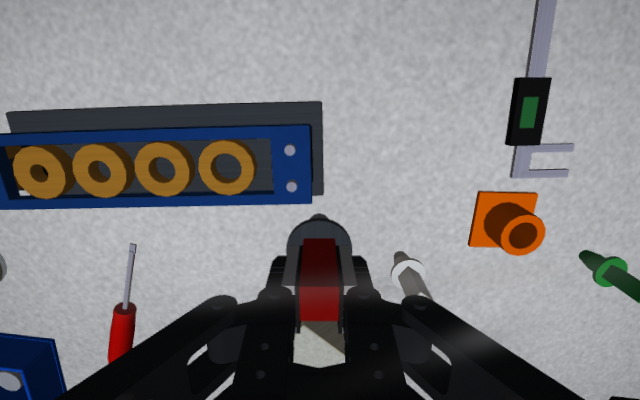

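```bash
cat > rings.py <<'E'
import sys
from h import *
def rings(f,box=(0,120,300,215),ztol=3):
    c,p,d=load(f);h=cv2.cvtColor(p,cv2.COLOR_RGB2HSV)
    m=cv2.inRange(h,(10,110,50),(25,255,255))
    x0,y0,x1,y1=box;k=np.zeros_like(m);k[y0:y1,x0:x1]=m[y0:y1,x0:x1]
    v,u=np.nonzero(k)
    n=cv2.undistortPoints(np.c_[u,v].astype(float)[:,None],c.K,c.D)[:,0]
    X=(np.c_[n,np.ones(len(n))]*d[v,u][:,None]-c.t)@c.R
    print('z pct',np.percentile(X[:,2],[5,25,50,75,95]).round(1))
    zt=np.median(X[:,2][X[:,2]>np.median(X[:,2])-2])
    ok=abs(X[:,2]-zt)<ztol
    k2=np.zeros_like(k);k2[v[ok],u[ok]]=255
    out=[]
    for C in cv2.findContours(k2,cv2.RETR_EXTERNAL,cv2.CHAIN_APPROX_NONE)[0]:
        if cv2.contourArea(C)<150: continue
        W=np.array([c.plane(q[0],75)[:2] for q in C])
        A=np.c_[2*W,np.ones(len(W))];s=np.linalg.lstsq(A,(W**2).sum(1),rcond=None)[0]
        r=np.sqrt(s[2]+s[0]**2+s[1]**2);out.append((s[0],s[1],r,*C.mean((0,1))))
    out=np.array(sorted(out,key=lambda a:-a[1]));print(out.round(1));return out
if __name__=='__main__': rings(sys.argv[1])
E
python3 rings.py pics/w4.npz; python3 -c "
from grip import *
import numpy as np
z=np.load('pics/w4.npz');print(z['pos'])
grip('pics/w4.npz',z['pos'][2]-11.9+48,(290,230,350,330))"
```

```text
z pct [66.  74.3 75.4 76.  76.8]
[[ 473.8   41.6   21.2  226.8  166.7]
 [ 484.8   -7.    21.3  162.6  168.1]
 [ 495.8  -55.6   21.7  101.   169.5]
 [ 506.8 -104.    21.8   41.3  171.7]]
[480.83727068 115.42938273 175.966559  ]
px ((318.5, 303.5), (35.0, 39.0), 90.0) grip [479.5 115.  212.1]
14.8 101.6
16.4 12.7
15.5 -78.5
16.4 -169.6
```

```bash
python3 plan.py 474.9 41.8 135 191.4 0 4
```

```text
t 7.15 pos [480.95 115.55 176.02] yaw -168.43 tilt [0.017  0.0033] F [ 0.5 -0.8 -2. ] w 15.0 q [ 0.1  -0.06 -0.11  1.5   0.   -0.1 ]
[0.134, -0.444, 0.254, -0.001, 0.054, 0.009] [0.132, -0.444, 0.255, -0.001, 0.054, 0.009] [0.131, -0.444, 0.255, -0.001, 0.054, 0.009] [0.13, -0.444, 0.256, -0.001, 0.054, 0.009]
```

Emit:
servo_tool --rows '[[[0.13,-0.44,0.25,0,0.05,0,1],[0.13,-0.44,0.25,0,0.05,0,1],[0.13,-0.44,0.25,0,0.05,0,1],[0.13,-0.44,0.25,0,0.05,0,1],[0,0,0,0,0,0,1]]]'

```text
t: 7.65
tool_pos: [476.5, 46.8, 136.2]
ee_rot: [-0.333, 3.12, 0.004]
force: [-0.3, 0.2, -1.1]
width: 15.3
```

Emit:
servo_tool --rows '[[[0,0,0,0,0,0,1]]]'

```text
t: 7.75
tool_pos: [476.6, 47.9, 136.4]
ee_rot: [-0.334, 3.12, 0.006]
force: [-0.6, -0.0, -1.7]
width: 15.1
```

```bash
python3 plan.py 474.9 41.8 128 191.4 0 2
```

```text
t 7.75 pos [476.6   47.89 136.39] yaw -167.78 tilt [0.0036 0.0041] F [-0.6 -0.  -1.7] w 15.1 q [-0.04 -0.08 -0.21  1.43  0.   -0.26]
[0.037, -0.07, 0.104, 0.021, 0.027, 0.089] [0.037, -0.07, 0.105, 0.021, 0.027, 0.089]
```

Emit:
servo_tool --rows '[[[0.037,-0.07,0.1,0.02,0.027,0.09,1],[0.037,-0.07,0.1,0.02,0.027,0.09,1],[0,0,0,0,0,0,1]]]'

```text
t: 8.05
tool_pos: [475.7, 44.2, 129.1]
ee_rot: [-0.316, 3.124, 0.001]
force: [0.0, 0.6, -1.0]
width: 15.3
```

```bash
python3 plan.py 474.9 41.8 128 191.4 0 2; python3 - <<'E'
from workcell import *
import cv2,numpy as np
p,d=snapshot('scene');cv2.imwrite('pics/s1.png',cv2.resize(p[110:250,260:400],None,fx=5,fy=4.2,interpolation=2)[:,:,::-1])
E
```

```text
t 8.05 pos [475.66  44.16 129.06] yaw -168.44 tilt [0.0017 0.0008] F [ 0.   0.6 -1. ] w 15.3 q [-0.05 -0.08 -0.23  1.42  0.   -0.25]
[0.015, -0.027, 0.013, 0.003, 0.011, 0.017] [0.015, -0.027, 0.013, 0.003, 0.011, 0.017]
```

View pics/s1.png

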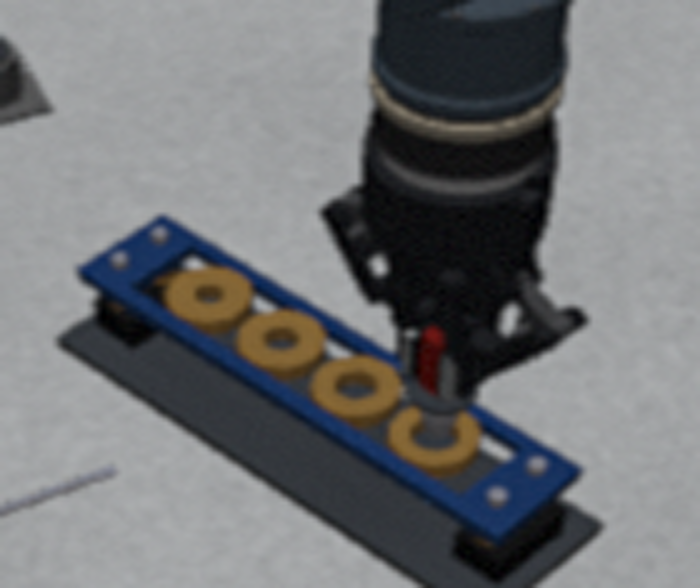

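Emit:
servo_tool --rows '[[[0.02,-0.06,0.05,0,0.01,0.02,1],[0,0,0,0,0,0,1]]]'

```text
t: 8.3
tool_pos: [475.8, 42.0, 127.6]
ee_rot: [-0.315, 3.124, 0.001]
force: [-0.0, 0.1, -1.5]
width: 15.0
```

```bash
python3 plan.py 474.9 41.8 111 191.4 0 3
```

```text
t 8.30 pos [475.78  42.05 127.61] yaw -168.48 tilt [0.0021 0.001 ] F [-0.   0.1 -1.5] w 15.0 q [-0.05 -0.08 -0.23  1.42  0.   -0.25]
[0.008, -0.001, 0.138, 0.002, 0.01, 0.009] [0.008, -0.001, 0.138, 0.002, 0.01, 0.009] [0.008, -0.001, 0.138, 0.002, 0.01, 0.009]
```

Emit:
servo_tool --rows '[[[0.01,0,0.13,0,0.01,0,1],[0.01,0,0.13,0,0.01,0,1],[0.01,0,0.13,0,0,0,1]]]'

```text
t: 8.6
tool_pos: [475.5, 41.7, 112.0]
ee_rot: [-0.315, 3.123, 0.001]
force: [-0.5, -0.1, -1.6]
width: 15.3
```

```bash
python3 plan.py 474.9 41.8 100 191.4 0 2
```

```text
t 8.60 pos [475.5   41.71 112.02] yaw -168.50 tilt [0.0029 0.0006] F [-0.5 -0.1 -1.6] w 15.3 q [-0.05 -0.07 -0.26  1.38  0.   -0.25]
[0.008, 0.003, 0.15, 0.0, 0.019, 0.011] [0.007, 0.003, 0.15, 0.0, 0.019, 0.011]
```

Emit:
servo_tool --rows '[[[0.01,0,0.13,0,0.02,0,1],[0.01,0,0.13,0,0.01,0,1]]]'

```text
t: 8.8
tool_pos: [474.3, 41.5, 100.2]
ee_rot: [0.315, -3.125, -0.0]
force: [-0.3, -0.6, -1.0]
width: 15.2
```

```bash
python3 plan.py 474.9 41.8 91 191.4 0 2
```

```text
t 8.80 pos [474.26  41.52 100.24] yaw -168.51 tilt [-0.0005  0.0002] F [-0.3 -0.6 -1. ] w 15.2 q [-0.05 -0.07 -0.28  1.36  0.   -0.25]
[-0.009, 0.002, 0.116, 0.002, -0.003, 0.01] [-0.009, 0.002, 0.116, 0.002, -0.003, 0.01]
```

Emit:
servo_tool --rows '[[[0,0,0.12,0,0,0,1],[0,0,0.11,0,0,0,1],[0,0,0,0,0,0,1]]]'

```text
t: 9.1
tool_pos: [473.4, 41.6, 88.7]
ee_rot: [0.314, -3.123, -0.001]
force: [0.7, 0.3, -0.9]
width: 15.2
```

```bash
python3 plan.py 474.9 41.8 140 191.4 0 2
```

```text
t 9.10 pos [473.38  41.57  88.66] yaw -168.51 tilt [-0.0027  0.0004] F [ 0.7  0.3 -0.9] w 15.2 q [-0.05 -0.06 -0.29  1.34  0.   -0.25]
[-0.018, -0.0, -0.642, 0.006, -0.016, 0.01] [-0.018, -0.001, -0.642, 0.006, -0.016, 0.01]
```

Emit:
servo_tool --rows '[[[0,0,-0.3,0,0,0,1],[0,0,-0.3,0,0,0,1],[0,0,-0.3,0,0,0,1],[0,0,-0.25,0,0,0,1]]]'

```text
t: 9.5
tool_pos: [473.5, 41.5, 138.2]
ee_rot: [0.314, -3.123, -0.001]
force: [0.7, 0.3, -0.5]
width: 15.6
```

```bash
python3 plan.py 485.5 -6.9 131 191.4 0 3
```

```text
t 9.50 pos [473.48  41.53 138.18] yaw -168.51 tilt [-0.0027  0.0004] F [ 0.7  0.3 -0.5] w 15.6 q [-0.05 -0.08 -0.21  1.44  0.   -0.25]
[-0.018, -0.416, 0.059, 0.004, -0.011, 0.007] [-0.018, -0.415, 0.06, 0.004, -0.011, 0.007] [-0.018, -0.415, 0.06, 0.004, -0.011, 0.007]
```

Emit:
servo_tool --rows '[[[-0.02,-0.42,0.03,0,-0.01,0,1],[-0.02,-0.42,0.03,0,-0.01,0,1],[-0.02,-0.42,0.03,0,-0.01,0,1],[0,0,0,0,0,0,1],[0,0,0,0,0,0,1]]]'

```text
t: 10.0
tool_pos: [489.4, -8.5, 144.3]
ee_rot: [-0.316, 3.115, -0.001]
force: [-0.2, 0.4, -1.2]
width: 15.1
```

```bash
python3 plan.py 485.5 -6.9 127 191.4 0 2
```

```text
t 10.00 pos [489.45  -8.49 144.3 ] yaw -168.42 tilt [0.0106 0.0002] F [-0.2  0.4 -1.2] w 15.1 q [-0.16 -0.06 -0.18  1.44  0.   -0.36]
[0.047, 0.03, 0.216, -0.012, 0.065, 0.02] [0.046, 0.03, 0.216, -0.012, 0.065, 0.02]
```

Emit:
servo_tool --rows '[[[0.05,0.03,0.2,0,0.06,0.02,1],[0.05,0.03,0.2,0,0.06,0.02,1],[0,0,0,0,0,0,1]]]'

```text
t: 10.3
tool_pos: [484.5, -5.3, 127.9]
ee_rot: [-0.314, 3.125, -0.002]
force: [-0.3, -0.3, -1.3]
width: 15.0
```

```bash
python3 plan.py 485.5 -6.9 125 191.4 0 1
```

```text
t 10.30 pos [484.53  -5.32 127.9 ] yaw -168.53 tilt [ 0.0007 -0.0011] F [-0.3 -0.3 -1.3] w 15.0 q [-0.15 -0.06 -0.21  1.42 -0.   -0.35]
[-0.016, -0.043, 0.073, -0.015, 0.005, 0.015]
```

Emit:
servo_tool --rows '[[[-0.016,-0.04,0.05,-0.01,0,0,1],[0,0,0,0,0,0,1]]]'

```text
t: 10.5
tool_pos: [484.6, -5.9, 124.8]
ee_rot: [0.316, -3.124, -0.0]
force: [0.1, -0.2, -2.1]
width: 15.4
```

```bash
python3 plan.py 485.5 -6.9 119 191.4 0 1
```

```text
t 10.50 pos [484.63  -5.93 124.76] yaw -168.45 tilt [-0.0015  0.0001] F [ 0.1 -0.2 -2.1] w 15.4 q [-0.15 -0.05 -0.21  1.41 -0.   -0.35]
[-0.017, -0.028, 0.144, 0.005, -0.018, 0.034]
```

Emit:
servo_tool --rows '[[[-0.015,-0.03,0.07,0,-0.01,0.03,1],[0,0,0.04,0,0,0,1]]]'

```text
t: 10.7
tool_pos: [485.7, -6.9, 120.3]
ee_rot: [0.313, -3.126, -0.001]
force: [0.4, -0.1, -1.9]
width: 15.4
```

Emit:
servo_tool --rows '[[[0,0,0.05,0,0,0,1]]]'

```text
t: 10.8
tool_pos: [485.8, -7.0, 118.2]
ee_rot: [-0.312, 3.126, 0.0]
force: [-0.3, -0.1, -1.6]
width: 15.2
```

```bash
python3 plan.py 485.5 -6.9 119 191.4 0 1
```

```text
t 10.80 pos [485.85  -6.95 118.24] yaw -168.58 tilt [0.0001 0.0003] F [-0.3 -0.1 -1.6] w 15.2 q [-0.15 -0.05 -0.22  1.4   0.   -0.35]
[0.008, 0.003, -0.019, 0.004, 0.002, 0.004]
```

Emit:
servo_tool --rows '[[[0.01,0,0.05,0,0,0,1]]]'

```text
t: 10.9
tool_pos: [485.5, -7.1, 116.1]
ee_rot: [-0.312, 3.126, 0.0]
force: [-0.1, 1.0, -1.1]
width: 15.1
```

Emit:
servo_tool --rows '[[[0,0,0.05,0,0,0,1]]]'

```text
t: 11.0
tool_pos: [485.5, -7.2, 114.0]
ee_rot: [-0.312, 3.126, 0.0]
force: [0.4, 0.4, -1.9]
width: 15.3
```

Emit:
servo_tool --rows '[[[0,0,0.05,0,0,0,1]]]'

```text
t: 11.1
tool_pos: [485.5, -7.2, 111.8]
ee_rot: [-0.312, 3.126, 0.0]
force: [-0.9, -1.2, -1.3]
width: 15.3
```

Emit:
servo_tool --rows '[[[0,0,0.05,0,0,0,1]]]'

```text
t: 11.2
tool_pos: [485.5, -7.2, 109.6]
ee_rot: [-0.312, 3.126, 0.0]
force: [-0.4, 0.5, 0.1]
width: 15.1
```

```bash
python3 plan.py 485.5 -6.9 108 191.4 0 1
```

```text
t 11.20 pos [485.5   -7.18 109.63] yaw -168.60 tilt [0.0003 0.0003] F [-0.4  0.5  0.1] w 15.1 q [-0.15 -0.05 -0.24  1.38  0.   -0.35]
[-0.001, 0.007, 0.041, 0.003, 0.004, 0.0]
```

Emit:
servo_tool --rows '[[[0,0,0.03,0,0,0,1]]]'

```text
t: 11.3
tool_pos: [485.4, -7.2, 108.2]
ee_rot: [-0.312, 3.126, 0.0]
force: [-0.5, 0.1, -2.0]
width: 15.1
```

Emit:
servo_tool --rows '[[[0,0,0.03,0,0,0,1]]]'

```text
t: 11.4
tool_pos: [485.4, -7.2, 106.8]
ee_rot: [-0.312, 3.126, 0.0]
force: [-0.6, -0.3, -1.5]
width: 15.4
```

```bash
python3 plan.py 485.5 -6.9 108 191.4 0 1
```

```text
t 11.40 pos [485.42  -7.19 106.84] yaw -168.60 tilt [0.0001 0.0003] F [-0.6 -0.3 -1.5] w 15.4 q [-0.15 -0.05 -0.24  1.37  0.   -0.35]
[-0.003, 0.007, -0.029, 0.003, 0.001, -0.0]
```

Emit:
servo_tool --rows '[[[0,0,0.08,0,0,0,1],[0,0,0.08,0,0,0,1]]]'

```text
t: 11.6
tool_pos: [485.9, -7.2, 100.5]
ee_rot: [-0.312, 3.125, 0.0]
force: [-0.5, -0.4, -0.9]
width: 15.3
```

Emit:
servo_tool --rows '[[[0,0,0.08,0,0,0,1],[0,0,0.08,0,0,0,1]]]'

```text
t: 11.8
tool_pos: [485.8, -7.2, 93.4]
ee_rot: [-0.312, 3.125, 0.0]
force: [-0.1, -0.2, -2.1]
width: 15.6
```

```bash
python3 plan.py 485.5 -6.9 90 191.4 0 1
```

```text
t 11.80 pos [485.8   -7.18  93.41] yaw -168.60 tilt [0.001  0.0002] F [-0.1 -0.2 -2.1] w 15.6 q [-0.15 -0.04 -0.26  1.35  0.   -0.35]
[0.006, 0.008, 0.085, 0.0, 0.013, 0.001]
```

Emit:
servo_tool --rows '[[[0,0,0.07,0,0.01,0,1],[0,0,0,0,0,0,1]]]'

```text
t: 12.0
tool_pos: [485.8, -7.2, 89.7]
ee_rot: [0.312, -3.126, -0.0]
force: [0.2, 0.1, 0.1]
width: 15.1
```

Emit:
servo_tool --rows '[[[0,0,-0.3,0,0,0,1],[0,0,-0.3,0,0,0,1],[0,0,-0.25,0,0,0,1],[0,0,-0.1,0,0,0,1]]]'

```text
t: 12.4
tool_pos: [486.0, -7.3, 131.4]
ee_rot: [-0.312, 3.125, -0.0]
force: [0.6, -0.2, -1.1]
width: 15.5
```

```bash
python3 plan.py 496.6 -55.6 131 191.4 0 4
```

```text
t 12.40 pos [485.98  -7.26 131.4 ] yaw -168.60 tilt [ 0.0006 -0.0001] F [ 0.6 -0.2 -1.1] w 15.5 q [-0.15 -0.05 -0.2   1.42  0.   -0.35]
[-0.005, -0.309, 0.003, -0.001, 0.002, 0.0] [-0.005, -0.309, 0.003, -0.001, 0.002, 0.0] [-0.005, -0.309, 0.003, -0.001, 0.002, 0.0] [-0.005, -0.309, 0.002, -0.001, 0.002, 0.0]
```

Ring 2 passed (31 mm deep, no resistance). On to ring 3.

Emit:
servo_tool --rows '[[[0,-0.31,0,0,0,0,1],[0,-0.31,0,0,0,0,1],[0,-0.31,0,0,0,0,1],[0,-0.25,0,0,0,0,1],[0,0,0,0,0,0,1]]]'

```text
t: 12.9
tool_pos: [496.3, -58.6, 132.6]
ee_rot: [-0.311, 3.125, -0.002]
force: [-0.2, -0.1, -1.1]
width: 15.2
```

```bash
python3 plan.py 496.6 -55.6 127 191.4 0 1
```

```text
t 12.90 pos [496.27 -58.61 132.55] yaw -168.65 tilt [ 0.0016 -0.0014] F [-0.2 -0.1 -1.1] w 15.2 q [-0.25 -0.02 -0.16  1.42 -0.   -0.45]
[-0.023, 0.072, 0.139, -0.021, 0.016, -0.01]
```

Emit:
servo_tool --rows '[[[-0.02,0.07,0.1,-0.02,0.02,0,1],[0,0,0,0,0,0,1]]]'

```text
t: 13.1
tool_pos: [495.9, -56.0, 127.3]
ee_rot: [0.308, -3.124, -0.002]
force: [-0.4, 0.2, -0.8]
width: 15.0
```

```bash
python3 plan.py 496.6 -55.6 124 191.4 0 1
```

```text
t 13.10 pos [495.89 -56.05 127.33] yaw -168.76 tilt [-0.0024  0.0012] F [-0.4  0.2 -0.8] w 15.0 q [-0.25 -0.01 -0.17  1.42  0.   -0.44]
[-0.02, 0.007, 0.083, 0.021, -0.027, -0.034]
```

Emit:
servo_tool --rows '[[[-0.02,0.01,0.08,0.02,-0.02,-0.03,1],[0,0,0.03,0,0,0,1]]]'

```text
t: 13.3
tool_pos: [496.3, -54.7, 122.1]
ee_rot: [0.313, -3.125, -0.001]
force: [-0.3, -0.1, -2.5]
width: 15.4
```

Emit:
servo_tool --rows '[[[0,0,0.03,0,0,0,1]]]'

```text
t: 13.4
tool_pos: [496.2, -54.3, 120.7]
ee_rot: [0.314, -3.124, -0.001]
force: [-0.8, -0.9, -1.2]
width: 15.2
```

```bash
python3 plan.py 496.6 -55.6 119 191.4 0 1
```

```text
t 13.40 pos [496.18 -54.28 120.71] yaw -168.50 tilt [-0.0016  0.0005] F [-0.8 -0.9 -1.2] w 15.2 q [-0.24 -0.01 -0.18  1.4   0.   -0.44]
[-0.004, -0.034, 0.043, 0.01, -0.018, 0.021]
```

Emit:
servo_tool --rows '[[[0,-0.03,0.03,0.01,-0.01,0.02,1]]]'

```text
t: 13.5
tool_pos: [496.3, -55.1, 119.3]
ee_rot: [0.313, -3.125, -0.0]
force: [-0.1, -0.6, -0.5]
width: 15.7
```

Emit:
servo_tool --rows '[[[0,0,0.03,0,0,0,1]]]'

```text
t: 13.6
tool_pos: [496.3, -55.0, 118.0]
ee_rot: [0.313, -3.125, 0.0]
force: [-0.6, 0.2, -1.5]
width: 15.2
```

```bash
python3 plan.py 496.6 -55.6 117 191.4 0 1
```

```text
t 13.60 pos [496.29 -55.03 118.02] yaw -168.55 tilt [-0.0007 -0.0001] F [-0.6  0.2 -1.5] w 15.2 q [-0.24 -0.01 -0.19  1.4  -0.   -0.44]
[-0.005, -0.016, 0.026, 0.001, -0.009, 0.011]
```

Depth about 2.9 mm. Continue in small steps.

Emit:
servo_tool --rows '[[[0,-0.015,0.03,0,-0.01,0.01,1]]]'

```text
t: 13.7
tool_pos: [496.4, -55.5, 116.8]
ee_rot: [-0.313, 3.126, 0.0]
force: [0.6, -0.4, -1.4]
width: 15.6
```

Emit:
servo_tool --rows '[[[0,0,0.03,0,0,0,1]]]'

```text
t: 13.8
tool_pos: [496.5, -55.6, 115.6]
ee_rot: [-0.312, 3.126, -0.0]
force: [-0.5, -1.4, -1.0]
width: 15.0
```

Emit:
servo_tool --rows '[[[0,0,0.03,0,0,0,1]]]'

```text
t: 13.9
tool_pos: [496.6, -55.6, 114.3]
ee_rot: [-0.312, 3.125, -0.0]
force: [0.4, -0.8, -1.7]
width: 15.1
```

```bash
python3 plan.py 496.6 -55.6 113 191.4 0 1
```

```text
t 13.90 pos [496.56 -55.59 114.33] yaw -168.59 tilt [ 0.0006 -0.    ] F [ 0.4 -0.8 -1.7] w 15.1 q [-0.25 -0.01 -0.19  1.39  0.   -0.45]
[-0.001, -0.0, 0.033, -0.002, 0.007, 0.003]
```

Emit:
servo_tool --rows '[[[0,0,0.03,0,0,0,1]]]'

```text
t: 14.0
tool_pos: [496.7, -55.7, 113.1]
ee_rot: [-0.312, 3.125, -0.0]
force: [-0.1, 0.0, -1.3]
width: 15.2
```

Emit:
servo_tool --rows '[[[0,0,0.03,0,0,0,1]]]'

```text
t: 14.1
tool_pos: [496.9, -55.7, 112.0]
ee_rot: [-0.312, 3.125, -0.001]
force: [0.7, -1.0, -0.7]
width: 15.5
```

Emit:
servo_tool --rows '[[[0,0,0.03,0,0,0,1]]]'

```text
t: 14.2
tool_pos: [497.1, -55.8, 110.8]
ee_rot: [-0.312, 3.124, -0.001]
force: [0.4, -0.8, -0.3]
width: 15.1
```

```bash
python3 plan.py 496.6 -55.6 109 191.4 0 1
```

```text
t 14.20 pos [497.12 -55.82 110.83] yaw -168.60 tilt [ 0.002  -0.0003] F [ 0.4 -0.8 -0.3] w 15.1 q [-0.25 -0.01 -0.2   1.38  0.   -0.45]
[0.012, 0.008, 0.046, -0.009, 0.024, 0.001]
```

Emit:
servo_tool --rows '[[[0,0,0.02,0,0.01,0,1]]]'

```text
t: 14.3
tool_pos: [497.3, -55.9, 110.1]
ee_rot: [-0.312, 3.125, -0.001]
force: [0.3, -0.9, -0.1]
width: 15.3
```

Emit:
servo_tool --rows '[[[0,0,0.02,0,0.01,0,1]]]'

```text
t: 14.4
tool_pos: [497.4, -55.9, 109.3]
ee_rot: [-0.312, 3.125, -0.001]
force: [-0.7, -0.5, -0.7]
width: 14.7
```

```bash
python3 plan.py 496.6 -55.6 109 191.4 0 1
```

```text
t 14.40 pos [497.42 -55.89 109.31] yaw -168.60 tilt [ 0.0011 -0.0008] F [-0.7 -0.5 -0.7] w 14.7 q [-0.25 -0.01 -0.2   1.38 -0.   -0.44]
[0.019, 0.011, 0.008, -0.013, 0.011, 0.0]
```

Emit:
servo_tool --rows '[[[0,0,0.025,0,0,0,1]]]'

```text
t: 14.5
tool_pos: [497.5, -55.9, 108.7]
ee_rot: [-0.312, 3.125, -0.002]
force: [-0.4, -0.6, 3.2]
width: 15.5
```

Emit:
servo_tool --rows '[[[0,0,0.025,0,0,0,1]]]'

```text
t: 14.6
tool_pos: [497.6, -55.9, 108.4]
ee_rot: [-0.312, 3.124, -0.002]
force: [-0.9, 0.4, 4.4]
width: 15.7
```

```bash
python3 plan.py 496.6 -55.6 107 191.4 0 1
```

```text
t 14.60 pos [497.57 -55.91 108.41] yaw -168.60 tilt [ 0.0017 -0.001 ] F [-0.9  0.4  4.4] w 15.7 q [-0.25 -0.01 -0.2   1.37 -0.   -0.44]
[0.022, 0.012, 0.035, -0.016, 0.018, 0.001]
```

Emit:
servo_tool --rows '[[[0,0,0.01,0,0,0,1],[0,0,0,0,0,0,1]]]'

```text
t: 14.8
tool_pos: [497.5, -55.9, 108.7]
ee_rot: [-0.312, 3.124, -0.002]
force: [0.1, -0.6, -1.0]
width: 15.3
```

Emit:
servo_tool --rows '[[[0.02,0.01,-0.1,-0.01,0.02,0,1],[0.02,0,0,0,0,0,1]]]'

```text
t: 15.0
tool_pos: [496.6, -55.9, 112.3]
ee_rot: [-0.312, 3.125, -0.001]
force: [2.4, 0.5, 0.2]
width: 15.5
```

```bash
python3 plan.py 496.6 -55.6 109.5 191.4 0 1
```

```text
t 15.00 pos [496.58 -55.91 112.3 ] yaw -168.59 tilt [ 0.0016 -0.0007] F [2.4 0.5 0.2] w 15.5 q [-0.25 -0.01 -0.2   1.38 -0.   -0.45]
[-0.002, 0.008, 0.07, -0.013, 0.017, 0.002]
```

Emit:
servo_tool --rows '[[[-0.03,0,0,-0.01,0.01,0,1],[0,0,0,0,0,0,1]]]'

```text
t: 15.2
tool_pos: [497.3, -55.6, 111.7]
ee_rot: [0.312, -3.125, -0.0]
force: [0.2, 1.0, -1.0]
width: 15.6
```

Emit:
servo_tool --rows '[[[-0.02,0,0,0,0,0,1],[0,0,0,0,0,0,1]]]'

```text
t: 15.4
tool_pos: [497.5, -55.5, 111.0]
ee_rot: [0.312, -3.124, -0.0]
force: [0.2, -0.9, -1.1]
width: 15.3
```

```bash
python3 plan.py 496.6 -55.6 109.5 191.4 0 1
```

```text
t 15.40 pos [497.49 -55.53 111.02] yaw -168.61 tilt [-0.0026 -0.    ] F [ 0.2 -0.9 -1.1] w 15.3 q [-0.24 -0.01 -0.19  1.38 -0.   -0.44]
[0.022, 0.003, 0.038, 0.006, -0.032, -0.001]
```

Emit:
servo_tool --rows '[[[-0.03,0,0,0,-0.03,0,1],[0,0,0,0,0,0,1]]]'

```text
t: 15.6
tool_pos: [497.8, -55.6, 110.7]
ee_rot: [0.311, -3.124, 0.0]
force: [-0.2, -0.7, -1.4]
width: 15.4
```

```bash
python3 plan.py 497.4 -55.6 109.5 191.4 0 1
```

```text
t 15.60 pos [497.83 -55.61 110.67] yaw -168.62 tilt [-0.0023 -0.0004] F [-0.2 -0.7 -1.4] w 15.4 q [-0.24 -0.   -0.19  1.38 -0.   -0.44]
[0.01, 0.002, 0.029, 0.001, -0.029, -0.004]
```

Emit:
servo_tool --rows '[[[-0.04,0,-0.01,0,-0.03,0,1],[-0.02,0,0,0,0,0,1]]]'

```text
t: 15.8
tool_pos: [498.2, -55.5, 110.5]
ee_rot: [0.31, -3.122, 0.001]
force: [-2.9, -0.9, 0.6]
width: 15.0
```

```bash
python3 plan.py 497.4 -55.6 109.5 191.4 0 1
```

```text
t 15.80 pos [498.18 -55.54 110.54] yaw -168.64 tilt [-0.0046 -0.0011] F [-2.9 -0.9  0.6] w 15.0 q [-0.24 -0.   -0.19  1.39 -0.   -0.44]
[0.019, 0.002, 0.026, -0.002, -0.059, -0.009]
```

Emit:
servo_tool --rows '[[[0.03,0,-0.02,0,-0.06,0,1],[0,0,0,0,0,0,1]]]'

```text
t: 16.0
tool_pos: [497.8, -55.5, 111.4]
ee_rot: [-0.311, 3.124, 0.001]
force: [-1.1, -1.5, -0.9]
width: 15.2
```

```bash
python3 plan.py 497.4 -55.6 109.5 191.4 0 1
```

```text
t 16.00 pos [497.79 -55.46 111.39] yaw -168.63 tilt [0.0022 0.001 ] F [-1.1 -1.5 -0.9] w 15.2 q [-0.25 -0.01 -0.2   1.38  0.   -0.44]
[0.01, -0.001, 0.047, 0.006, 0.029, -0.006]
```

Emit:
servo_tool --rows '[[[0.01,0,0.04,0,0.03,0,1],[0,0,0.02,0,0,0,1]]]'

```text
t: 16.2
tool_pos: [497.7, -55.8, 109.5]
ee_rot: [-0.311, 3.125, -0.001]
force: [-2.3, -0.6, 0.1]
width: 15.2
```

Emit:
servo_tool --rows '[[[0,0,0.025,0,0,0,1]]]'

```text
t: 16.3
tool_pos: [497.7, -55.9, 108.8]
ee_rot: [-0.311, 3.125, -0.001]
force: [-2.9, -0.3, 3.0]
width: 15.5
```

```bash
python3 plan.py 497.4 -55.6 109.5 191.4 0 1
```

```text
t 16.30 pos [497.66 -55.86 108.78] yaw -168.64 tilt [ 0.001  -0.0005] F [-2.9 -0.3  3. ] w 15.5 q [-0.25 -0.01 -0.2   1.38 -0.   -0.44]
[0.005, 0.008, -0.018, -0.008, 0.011, -0.008]
```

Emit:
servo_tool --rows '[[[0.008,0,0.025,0,0,0,1]]]'

```text
t: 16.4
tool_pos: [497.6, -55.9, 108.4]
ee_rot: [-0.311, 3.124, -0.001]
force: [-2.6, 0.1, 4.1]
width: 15.1
```

Emit:
servo_tool --rows '[[[0,0,0.025,0,0,0,1]]]'

```text
t: 16.5
tool_pos: [497.7, -55.9, 108.1]
ee_rot: [-0.311, 3.124, -0.001]
force: [-3.0, 0.8, 5.8]
width: 15.2
```

```bash
python3 plan.py 497.4 -55.6 109.5 191.4 0 1
```

```text
t 16.50 pos [497.66 -55.86 108.13] yaw -168.63 tilt [ 0.0022 -0.0005] F [-3.   0.8  5.8] w 15.2 q [-0.25 -0.01 -0.2   1.37  0.   -0.44]
[0.005, 0.008, -0.034, -0.012, 0.026, -0.007]
```

Emit:
servo_tool --rows '[[[0,0,-0.15,0,0.02,0,1],[0,0,-0.2,0,0,0,1],[0,0,-0.15,0,0,0,1],[0,0,-0.1,0,0,0,1]]]'

```text
t: 16.9
tool_pos: [498.5, -54.9, 132.3]
ee_rot: [-0.312, 3.124, 0.002]
force: [0.5, 0.6, -0.8]
width: 15.5
```

```bash
python3 plan.py 486.2 -7.2 131 191.4 0 4
```

```text
t 16.90 pos [498.48 -54.91 132.31] yaw -168.60 tilt [0.0018 0.0017] F [ 0.5  0.6 -0.8] w 15.5 q [-0.24 -0.01 -0.16  1.42  0.   -0.44]
[0.016, 0.307, 0.009, 0.004, 0.006, 0.0] [0.016, 0.307, 0.008, 0.004, 0.006, 0.0] [0.016, 0.307, 0.008, 0.004, 0.006, 0.0] [0.016, 0.307, 0.008, 0.004, 0.006, 0.0]
```

Emit:
servo_tool --rows '[[[0.02,0.31,0,0,0,0,1],[0.02,0.31,0,0,0,0,1],[0.02,0.31,0,0,0,0,1],[0.02,0.22,0,0,0,0,1],[0,0,0,0,0,0,1]]]'

```text
t: 17.4
tool_pos: [485.1, -5.5, 132.6]
ee_rot: [-0.313, 3.123, 0.005]
force: [0.1, -0.4, -0.5]
width: 14.9
```

Emit:
servo_tool --rows '[[[0,0,0,0,0,0,1]]]'

```text
t: 17.5
tool_pos: [484.9, -5.0, 132.4]
ee_rot: [-0.315, 3.123, 0.004]
force: [0.2, -1.3, -1.0]
width: 15.1
```

```bash
python3 plan.py 486.2 -7.2 127 191.4 0 1
```

```text
t 17.50 pos [484.86  -4.96 132.4 ] yaw -168.47 tilt [0.0019 0.0028] F [ 0.2 -1.3 -1. ] w 15.1 q [-0.15 -0.06 -0.2   1.42  0.   -0.35]
[-0.021, -0.062, 0.135, 0.03, 0.031, 0.029]
```

Emit:
servo_tool --rows '[[[-0.02,-0.06,0.1,0.03,0.03,0.03,1],[0,0,0,0,0,0,1]]]'

```text
t: 17.7
tool_pos: [486.2, -7.5, 127.9]
ee_rot: [0.312, -3.126, 0.001]
force: [-0.2, -0.1, -1.3]
width: 15.5
```

```bash
python3 plan.py 486.2 -7.2 122 191.4 0 1
```

```text
t 17.70 pos [486.22  -7.47 127.88] yaw -168.62 tilt [-0.0001 -0.0007] F [-0.2 -0.1 -1.3] w 15.5 q [-0.15 -0.05 -0.2   1.42 -0.   -0.35]
[-0.001, 0.007, 0.147, -0.008, -0.003, -0.003]
```

Aligned; descend into ring 2.

Emit:
servo_tool --rows '[[[0,0.007,0.12,0,0,0,1],[0,0,0.1,0,0,0,1],[0,0,0.08,0,0,0,1]]]'

```text
t: 18.0
tool_pos: [486.7, -8.2, 115.0]
ee_rot: [-0.309, 3.126, -0.002]
force: [0.3, -0.3, -1.1]
width: 15.3
```

```bash
python3 plan.py 486.2 -7.2 105 191.4 0 3
```

```text
t 18.00 pos [486.66  -8.21 115.02] yaw -168.71 tilt [ 0.0003 -0.001 ] F [ 0.3 -0.3 -1.1] w 15.3 q [-0.15 -0.05 -0.23  1.39 -0.   -0.35]
[0.002, 0.009, 0.084, -0.004, 0.0, -0.008] [0.002, 0.009, 0.084, -0.004, 0.0, -0.008] [0.002, 0.009, 0.084, -0.004, 0.0, -0.008]
```

Emit:
servo_tool --rows '[[[0.005,0.015,0.05,-0.01,0,-0.02,1],[0.005,0.01,0.05,0,0,0,1]]]'

```text
t: 18.2
tool_pos: [485.6, -7.5, 110.0]
ee_rot: [0.31, -3.125, -0.0]
force: [0.3, -0.7, -1.3]
width: 15.5
```

```bash
python3 plan.py 486.2 -7.2 102 191.4 0 3
```

```text
t 18.20 pos [485.63  -7.49 109.96] yaw -168.65 tilt [-0.0011  0.    ] F [ 0.3 -0.7 -1.3] w 15.5 q [-0.15 -0.05 -0.24  1.38 -0.   -0.35]
[-0.005, 0.001, 0.066, 0.001, -0.005, -0.004] [-0.005, 0.001, 0.066, 0.001, -0.005, -0.004] [-0.005, 0.001, 0.066, 0.001, -0.005, -0.004]
```

Emit:
servo_tool --rows '[[[-0.005,0,0.07,0,-0.01,0,1],[-0.005,0,0.07,0,0,0,1],[0,0,0.07,0,0,0,1]]]'

```text
t: 18.5
tool_pos: [486.2, -7.4, 101.0]
ee_rot: [-0.311, 3.126, 0.0]
force: [0.5, 0.1, -0.6]
width: 15.1
```

Emit:
servo_tool --rows '[[[0,0,0.07,0,0,0,1],[0,0,0.07,0,0,0,1]]]'

```text
t: 18.7
tool_pos: [486.2, -7.4, 95.0]
ee_rot: [-0.311, 3.126, 0.0]
force: [0.7, -0.1, -1.3]
width: 15.1
```

```bash
python3 plan.py 486.2 -7.2 90 191.4 0 1
```

```text
t 18.70 pos [486.21  -7.36  95.01] yaw -168.65 tilt [0.0003 0.0001] F [ 0.7 -0.1 -1.3] w 15.1 q [-0.15 -0.04 -0.26  1.35  0.   -0.35]
[-0.001, 0.004, 0.125, 0.001, 0.004, -0.011]
```

Near home; now small steps until the flange touches.

Emit:
servo_tool --rows '[[[0,0,0.06,0,0,0,1],[0,0,0.06,0,0,0,1]]]'

```text
t: 18.9
tool_pos: [486.2, -7.3, 89.7]
ee_rot: [-0.311, 3.126, 0.0]
force: [0.5, 0.0, -1.5]
width: 15.0
```

Emit:
servo_tool --rows '[[[0,0,0.03,0,0,0,1]]]'

```text
t: 19.0
tool_pos: [486.0, -7.3, 88.1]
ee_rot: [0.311, -3.126, -0.0]
force: [0.0, -0.9, -0.9]
width: 15.3
```

Emit:
servo_tool --rows '[[[0,0,0.025,0,0,0,1]]]'

```text
t: 19.1
tool_pos: [486.0, -7.3, 87.0]
ee_rot: [0.311, -3.126, -0.0]
force: [0.0, -1.0, -0.8]
width: 15.2
```

```bash
python3 plan.py 486.2 -7.2 86 191.4 0 1
```

```text
t 19.10 pos [485.96  -7.31  87.01] yaw -168.64 tilt [-0.0003  0.0002] F [ 0.  -1.  -0.8] w 15.2 q [-0.15 -0.04 -0.27  1.33  0.   -0.35]
[-0.006, 0.002, 0.025, 0.003, -0.003, -0.009]
```

Emit:
servo_tool --rows '[[[0,0,0.02,0,0,0,1]]]'

```text
t: 19.2
tool_pos: [485.9, -7.3, 86.5]
ee_rot: [0.311, -3.126, -0.0]
force: [-1.2, 1.1, 2.9]
width: 15.5
```

Emit:
servo_tool --rows '[[[0,0,0.02,0,0,0,1]]]'

```text
t: 19.3
tool_pos: [486.0, -7.3, 86.4]
ee_rot: [0.311, -3.126, -0.0]
force: [-2.9, 0.7, 3.9]
width: 15.3
```

Emit:
servo_tool --rows '[[[0,0,0.015,0,0,0,1]]]'

```text
t: 19.4
tool_pos: [486.0, -7.3, 86.5]
ee_rot: [-0.311, 3.126, -0.0]
force: [-1.6, -0.1, 3.1]
width: 15.3
```

Emit:
servo_tool --rows '[[[0,0,0,0,0,0,0.5],[0,0,0,0,0,0,0.2],[0,0,0,0,0,0,0],[0,0,0,0,0,0,0],[0,0,0,0,0,0,0]]]'

```text
t: 19.9
tool_pos: [487.3, -7.5, 86.5]
ee_rot: [-0.311, 3.123, -0.001]
force: [-0.1, 0.6, 0.7]
width: 42.5
```

```bash
python3 wr.py w5
```

```text
t 19.90 pos [487.27  -7.49  86.53] yaw -168.64 tilt [ 0.0031 -0.0003] F [-0.1  0.6  0.7] w 42.5 q [-0.15 -0.04 -0.27  1.33  0.   -0.35]
```

View pics/w5.png

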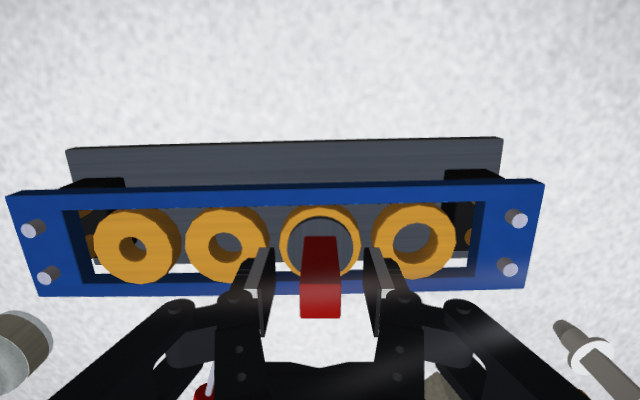

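Emit:
servo_tool --rows '[[[0,0,-0.3,0,0,0,0],[0,0,-0.5,0,0,0,0],[0,0,-0.8,0,0,0,0],[0,0,-0.8,0,0,0,0],[0,0,-0.5,0,0,0,0]]]'

```text
t: 20.45
tool_pos: [483.8, -7.0, 204.6]
ee_rot: [0.31, -3.121, -0.002]
force: [-0.1, -0.5, 0.1]
width: 42.7
```

Emit:
servo_tool --rows '[[[0.5,0,-0.3,0,0,0,0],[0.8,0,0,0,0,0,0],[0.5,0,0,0,0,0,0],[0,0,0,0,0,0,0],[0,0,0,0,0,0,0]]]'

```text
t: 20.95
tool_pos: [415.8, -22.3, 228.0]
ee_rot: [-0.31, 3.114, -0.006]
force: [0.4, 0.5, -0.8]
width: 42.7
```

```bash
python3 wr.py w6; python3 - <<'E'
from workcell import *
import cv2,numpy as np
p,d=snapshot('scene');m=camera_model('scene');np.savez('pics/s2.npz',p=p,d=d,**{k:np.array(v) for k,v in m.items()});cv2.imwrite('pics/s2.png',p[:,:,::-1]);cv2.imwrite('pics/s2c.png',cv2.resize(p[130:260,260:400],None,fx=5,fy=4.6,interpolation=2)[:,:,::-1])
E
```

```text
t 20.95 pos [415.83 -22.27 228.01] yaw -168.62 tilt [ 0.012  -0.0024] F [ 0.4  0.5 -0.8] w 42.7 q [-0.22 -0.25 -0.18  1.63  0.   -0.41]
```

View pics/w6.png

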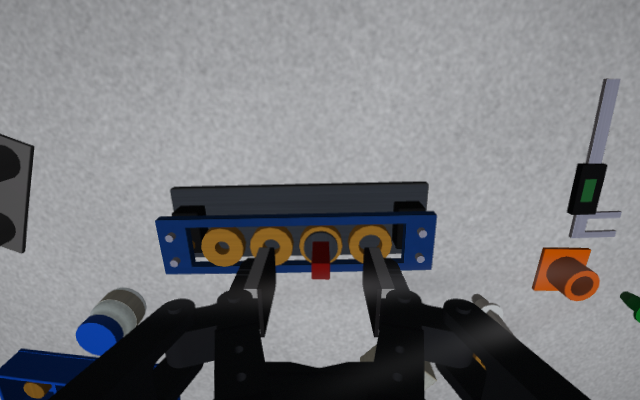

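View pics/s2c.png

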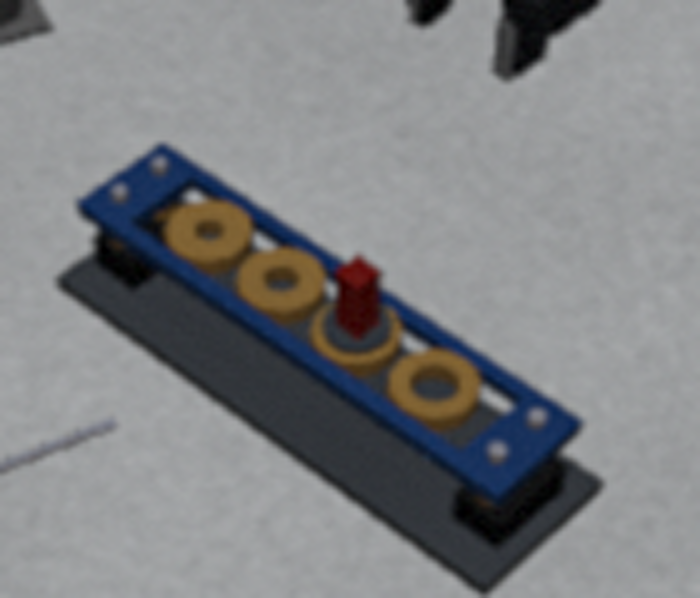

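View pics/s2.png

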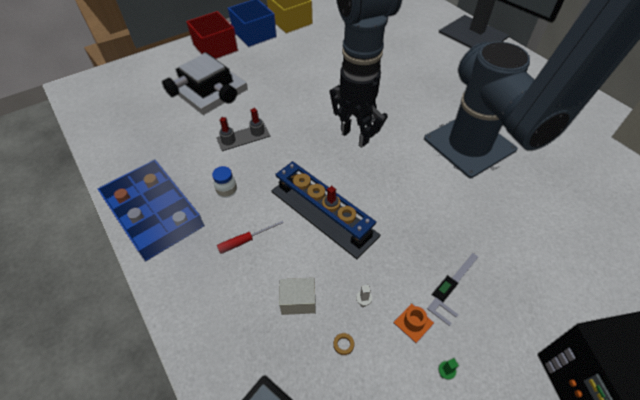

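```bash
python3 - <<'E'
from h import *
for f,b in(('pics/w6.npz',(300,225,345,285)),('pics/s2.npz',(320,180,345,215))):
    c,p,d=load(f);h=cv2.cvtColor(p,cv2.COLOR_RGB2HSV)
    k=(((h[...,0]<6)|(h[...,0]>172))&(h[...,1]>120));m=np.zeros_like(k);x0,y0,x1,y1=b;m[y0:y1,x0:x1]=k[y0:y1,x0:x1]
    v,u=np.nonzero(m);n=cv2.undistortPoints(np.c_[u,v].astype(float)[:,None],c.K,c.D)[:,0]
    X=(np.c_[n,np.ones(len(n))]*d[v,u][:,None]-c.t)@c.R
    print(f,'z top',np.percentile(X[:,2],[90,95,98]).round(1)); T=X[X[:,2]>np.percentile(X[:,2],95)-4];print('top face',T.mean(0).round(1),len(T)); L=X[X[:,2]<np.percentile(X[:,2],95)-10];print('lower',L.mean(0).round(1))
from workcell import manip
print(manip.job_done())
E
```

```text
pics/w6.npz z top [124.3 124.5 124.8]
top face [482.5  -8.  125.2] 310
lower [477.   -9.1  99. ]
pics/s2.npz z top [122.5 123.3 124.6]
top face [484.8  -7.3 122.2] 32
lower [487.   -3.4  95.5]
the job is handed in; nothing more can be done
None
```

The pin is standing in ring 2 with its flange flat on the ring and the gripper clear of it. I handed the job in at about 21 s.

- **Pin:** I took it from the orange nest by its red grip.
- **Ring 1 (widest):** it went about 32 mm through with no resistance, and I lifted it out.
- **Ring 2:** it went about 31 mm through with no resistance, and I lifted it out.
- **Ring 3:** its foot stopped at about 12 mm. It stopped at the same depth on a second push. The pushes were 6–7 N by the wrist force once the pin's own weight is allowed for, a little over the 5 N asked and well under 14 N. I never tried ring 4.
- **Back to ring 2:** I seated it until the flange met the ring under about 5 N, then let go and moved clear.

**Last checks:**
- **Pictures:** the wrist and scene views show the pin upright in the second-widest ring, and the scene view shows the other pins and loose items where they were.
- **Height:** by depth the grip top reads 122–125 mm high, against 123 mm expected when fully home.

**Disagreements:**
- **Camera bias:** the top camera read about 2 mm lower in y than the wrist camera, so I used the wrist camera.
- **Stop depth:** ring 3 stopped the pin about 1 mm deeper than the 2–11 mm given. I put this down to height error. Nudging the pin sideways in the bore showed the small play of a pin too thick for that ring, not one caught off-centre.

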